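Fish the sample baskets out of the steeping tank

ROBOT

A 6-joint arm with a two-finger parallel gripper is mounted at the origin on the work surface. World frame = base frame: x ahead of the robot, y to its left, z up, the work surface at z = 0. Lengths are in mm, angles in rad, forces in N, time in s.
With the tool pointing down it reaches from about 275 to 750 mm from the base axis. Payload 10.2 kg.
Tool frame: the origin (TCP) lies at the very end of the fingers, on their centre line; the grasp point (between the pads) lies 19 mm behind it (ctrl.grip_depth is the distance from the TCP to the grasp point, in mm); z points along the fingers, x is the direction in which the jaws open and shut, and the axes are right-handed (so a half turn about z gives the same grasp; the last joint's range is limited). The gripper opens to 85 mm and grips with 20 to 120 N. Pads are 22 mm wide; open, the fingers measure 114 mm over their backs; the gripper's body (76 mm by 85 mm) begins 54 mm behind the grasp point. The pads swing forward as they close: fully open they stand 13 mm farther back than shut.
Start: joints at [-1.469, 0.313, 1.498, -0, 1.331, -0.223], TCP at [167.525, -497.561, 231.294] pointing down, gripper open.
Joint ranges: [-2.94, 2.94], [-0.97, 2.17], [0.19, 2.56], [-1.23, 4.37], [0.02, 3.11], [-2.88, 2.88]. Speed limits (rad/s): [2.39, 2.39, 3.01, 3.14, 3.14, 3.14].

INTERFACE

Orientations are given as a unit quaternion [w, x, y, z].
In Python, from rig import ctrl gives the robot as it stands.
- The arm moves only by the tool play_rows, never from a script. Its argument "motion" is a list of rows, each a list of 2 entries, a list of its own where there are three numbers: the shift along the tool's x, y, z in mm, then the turn, a rotation vector about the tool's x, y, z in degrees. A call has 1 to 20 rows; each row shifts and turns the commanded pose from where the row before left it, along the tool's axes as they then stand; what a row does not reach is not made up. A row lasts 1/12 s, in which the tool goes at most 41.7 mm and 7.16 degrees, less where a joint would pass 70% of its speed; a pose out of reach is approached as far as the arm can. A call with a gripper value outside its range is refused whole. "fingers" is the finger opening in mm, from 0 to 85.4, set as the call begins (left out, the last holds). The fingers move at their own pace and stop on an object; "squeeze" is the grip in N (left out, the last holds). Time passes only in rows, so rows that do not move let the fingers close. It gives the time, the measured TCP pose, the force and the opening at its end, in the units of the state.
- ctrl.sense(): the state, without advancing time (a new reading comes with each control period).
- ctrl.capture(name): name is "scene" or "side" or "wrist"; returns the picture (400x640x3 uint8, red, green, blue); there is no depth.
- ctrl.get_calibration(name): a dict with "K" (3x3 intrinsics, pixels), "R" (3x3) and "t" (3): a world point X has camera coordinates R X + t; the wrist camera has in their place "tool_from_camera" (4x4, takes a point from camera to tool coordinates, whose origin is the TCP and whose axes are the tool frame's). Camera axes: x right, y down, z forward; pixel columns grow to the right and rows downward; lengths in mm; the calibration is good to about 2 mm. A picture is of the moment at which its call begins: read the wrist's pose just before it. get_calibration takes no time and is no camera call.
- ctrl.finish_job(): hands the job in, once; it reports no verdict.
Trained networks look in the newest picture that a camera, given by its name, has taken for a name from the list of things; names that differ only in an ending like _2 or _b are one class to them, and where a whole thing is asked for, a point or a joint stands for the part that bears it (a point fixed in the world has none). Each returns a list of dicts, best first, with "p" (0 to 1); they miss things now and then, are a little off and sometimes report something else, mostly with a low value. They report only what shows in the picture. A call takes as long as a camera call. They do not tell look-alikes from the thing itself.
- ctrl.spot_in(camera, name): "position" ([column, row] as shares, 0 to 1, of the picture: columns of its width, rows of its height, amid what is visible of it).
The state is a dict: "time_s": time; "joints": joint angles; "dq": joint speeds; "tau": joint torques, N m; "eef_pos": TCP position; "ee_rot": TCP orientation; "force": force on the tool from outside, world axes, zero at the start; "wrist_torque": the same for the moment, N m; "grip_width": opening from 0.0 (shut) to 1.0 (fully open).
Only numpy, scipy, OpenCV 4.12 (cv2) and the standard library are available. Lean on these libraries where they do the work, as an engineer would, in place of code of your own. Each camera call takes 0.05 s, during which the arm holds its last target. There are 200 camera calls.

TASK

Empty the steeping tank: take the hook rod from its stand, use it to fetch every basket hanging down in the tank by its handle (do not reach in with the fingers), and stand each basket upright in the storage tray of its own colour. When all are stored, hang the rod back in the fork of its stand and lower the tank's lid gently until it is fully closed. Leave the bottle, the jar and the bowl where they are.

Things in the scene. Friction and masses are not known exactly. Their poses are not given: they have to be found in the camera images.
- tank: Grey open-topped tank, fixed, 110 x 290 mm, 185 mm tall, walls and floor 5 mm. Origin: centre of its underside. Its y runs along the long side (roughly towards the robot), its x across it to the lid's hinge (roughly world +y). Inside, a steel ledge 18 mm wide runs along each long wall, its top 47 mm above the underside, with a 64 mm gap between the ledges.
- lid (a joint): Blue lid of the tank, 110 x 290 x 7 mm, hinged on the long rim on the tank's +x side. 0 rad = closed flat on the rim; starts open at 1.7 to 1.95 rad, a little past upright, leaning away from the tank. Stiff: it stays where it is left and must be pushed down all the way (about 2 N at the free edge).
- lid_hinge (a point): Middle of the lid's hinge line, 55 mm from the tank's centre line, 185 mm up. Its axes are the lid's: y along the hinge, z out of the outer face; the lid reaches 110 mm along -x.
- lid_handle (a point): Top of the black knob on the lid's outer face, 35 mm off the face, at the middle of the lid's length, 30 mm from its free edge.
- rod: Hook rod, 140 g, starts hanging in its stand's fork. Origin: centre of the underside of its black collar (disc 44 mm wide, 6 mm thick), z up. Above it an orange handle 22 x 22 mm, up to 66 mm. Below, an 8 mm steel shaft down to the hook: level along the rod's +y for 26 mm, then up 16 mm. Hook underside 144 mm, top of its tip 120 mm below the origin; 18 mm clear between shaft and tip.
- hook_seat (a point): Point on top of the hook's level part where a handle hangs: 136 mm below the rod's origin and 13 mm along its +y. The hook starts pointing roughly towards the robot.
- stand: Rod stand, fixed: dark base plate 110 x 90 mm, a post 45 mm along +x and a steel fork whose two level tines point along -x (roughly to the robot). Origin: centre of the base's underside. Gap between tines 18 mm, their top 180 mm up. Lips 5 mm high, at the tine tips (43 mm along -x) and at 13 mm along +x, hold the collar.
- fork (a point): Where the centre of the rod's collar underside belongs: 15 mm along the stand's -x, 180 mm up, the shaft hanging between the tines. The rod comes out by lifting it 10 mm or more over the lips and moving 60 mm along the stand's -x; it goes back the same way.
- basket_red: Steel basket with red bands, crossbar and handle, 90 g, 44 x 44 x 38 mm; origin: centre of its underside. Crossbar 84 mm long along its x, 32 to 38 mm up; rigid peaked handle of 6 mm wire in its x-z plane, legs 20 mm either side, peak 82 (underside) to 88 mm up. Hangs in the tank by the crossbar's ends on the ledges, underside 15 mm up, x across the tank, 80 mm apart. May be absent.
- basket_blue: Steel basket with blue bands, crossbar and handle, 90 g, 44 x 44 x 38 mm; origin: centre of its underside. Crossbar 84 mm long along its x, 32 to 38 mm up; rigid peaked handle of 6 mm wire in its x-z plane, legs 20 mm either side, peak 82 (underside) to 88 mm up. Hangs in the tank by the crossbar's ends on the ledges, underside 15 mm up, x across the tank, 80 mm apart. May be absent.
- basket_yellow: Steel basket with yellow bands, crossbar and handle, 90 g, 44 x 44 x 38 mm; origin: centre of its underside. Crossbar 84 mm long along its x, 32 to 38 mm up; rigid peaked handle of 6 mm wire in its x-z plane, legs 20 mm either side, peak 82 (underside) to 88 mm up. Hangs in the tank by the crossbar's ends on the ledges, underside 15 mm up, x across the tank, 80 mm apart. May be absent.
- tray_red: Red storage tray for the red basket, loose on the bench, 350 g: 84 x 84 mm, 16 mm tall, walls and floor 4 mm. Origin: centre of its underside. Always there, even when its basket is absent.
- tray_blue: Blue storage tray for the blue basket, loose on the bench, 350 g: 84 x 84 mm, 16 mm tall, walls and floor 4 mm. Origin: centre of its underside. Always there, even when its basket is absent.
- tray_yellow: Yellow storage tray for the yellow basket, loose on the bench, 350 g: 84 x 84 mm, 16 mm tall, walls and floor 4 mm. Origin: centre of its underside. Always there, even when its basket is absent.
- bottle: Bystander: amber glass bottle, 60 mm in diameter, 150 mm tall; origin at its underside.
- jar: Bystander: glass jar, 70 mm in diameter, 80 mm tall; origin at its underside.
- bowl: Bystander: orange plastic bowl, 90 mm in diameter, 40 mm tall; origin at its underside.
Things that resemble listed ones, but are neither listed nor needed, are in the scene too. Of the things that look like the tray_yellow, take the one that is nearest to the robot's base at the start.

How it is judged:
By the outcome, as a careful person would: the job done as asked, in the order asked, and still so for the second after the job is handed in, with the robot touching nothing.
Of basket_red, basket_blue, basket_yellow only 2 to 3 are there at a start; the rules pass over those that are not, and their reading is None.
At some moment in a run one of tray_red, tray_blue, tray_yellow may be knocked a few centimetres aside while the robot is not near it.
Once in a run the grip may slacken for a moment while it holds something.
It also fails if it takes over 210 s, if anything falls off the work surface, if the arm or the gripper's body presses on something with over 40 N, if the wrist force passes 120 N, or if a joint passes its speed limit or range.

## Working session

There is one attempt and no reset: what is moved stays moved. The work goes in short steps, Python scripts to look and compute and a tool call to move; the robot and the scene stay as the last step left them, time stands still between calls to the robot, and variables do not carry over. Pictures are saved under pics/ and viewed, about 12 in all and at most 16, crops included, and the job is handed in when it is done.

Besides the shell and the picture viewer there is one more tool, called by a JSON object that holds its "api" and its "payload". play_rows: Moves the arm, as the interface text tells. Its arguments: {"type":"object","properties":{"motion":{"type":"array"},"fingers":{"type":"number"},"squeeze":{"type":"number"}},"required":["motion"]}

```bash
ls; mkdir -p pics
cat > h.py <<'E'
import numpy as np, cv2
from rig import ctrl
from scipy.spatial.transform import Rotation as Ro
def cam(n):
    c=ctrl.get_calibration(n); K=np.array(c["K"])
    if n=="wrist":
        s=ctrl.sense(); T=np.eye(4); q=s["ee_rot"]
        T[:3,:3]=Ro.from_quat([q[1],q[2],q[3],q[0]]).as_matrix(); T[:3,3]=s["eef_pos"]
        W=T@np.array(c["tool_from_camera"]); R=W[:3,:3].T; t=-R@W[:3,3]
    else: R=np.array(c["R"]); t=np.array(c["t"])
    return K,R,t
def ray(C,px):
    K,R,t=C; d=R.T@np.linalg.inv(K)@np.array([px[0],px[1],1.]); o=-R.T@t
    return o,d/np.linalg.norm(d)
def atz(C,px,z):
    o,d=ray(C,px); return o+d*(z-o[2])/d[2]
def proj(C,X):
    K,R,t=C; p=K@(R@np.array(X,float)+t); return p[:2]/p[2]
def tri(C1,p1,C2,p2):
    A=[];b=[]
    for C,p in((C1,p1),(C2,p2)):
        o,d=ray(C,p); P=np.eye(3)-np.outer(d,d); A.append(P);b.append(P@o)
    return np.linalg.lstsq(np.vstack(A),np.hstack(b),rcond=None)[0]
def shot(n,f):
    C=cam(n); im=ctrl.capture(n); cv2.imwrite("pics/%s.png"%f,cv2.cvtColor(np.array(im),cv2.COLOR_RGB2BGR)); return C
def spot(n,name,k=3):
    return [(round(r["p"],2),np.round(np.array(r["position"])*[640,400],1)) for r in ctrl.spot_in(n,name)[:k]]
E
python3 - <<'E'
from h import *
s=ctrl.sense(); print({k:np.round(v,3).tolist() for k,v in s.items()})
names="tank lid lid_handle rod hook_seat stand fork basket_red basket_blue basket_yellow tray_red tray_blue tray_yellow bottle jar bowl".split()
for n in("scene","side"):
    C=shot(n,n+"0"); K,R,t=C; print(n,"pos",np.round(-R.T@t),"K",K[0,0])
    for m in names: print(m,[(p,x.tolist(),np.round(atz(C,x,0)[:2]).tolist()) for p,x in spot(n,m)])
a=cv2.imread("pics/scene0.png");
E
```

```text
pics
{'time_s': 0.0, 'joints': [-1.469, 0.313, 1.498, 0.0, 1.331, -0.223], 'dq': [-0.0, -0.0, -0.001, -0.0, -0.002, 0.001], 'tau': [-0.0, -41.226, -25.974, -0.0, 0.004, 0.0], 'eef_pos': [167.516, -497.277, 230.726], 'ee_rot': [-0.0, 0.812, -0.583, -0.0], 'force': [0.606, 0.382, -0.019], 'wrist_torque': [-0.039, -0.003, 0.055], 'grip_width': 1.0}
scene pos [ 259.  146. 1037.] K 380.0918934075629
tank [(0.7, [377.7, 159.6], [510.0, -276.0]), (0.67, [244.4, 209.0], [623.0, 123.0])]
lid [(0.34, [187.2, 301.7], [504.0, 386.0])]
lid_handle [(0.59, [213.5, 218.8], [652.0, 208.0])]
rod [(0.93, [190.4, 302.5], [497.0, 380.0])]
hook_seat [(0.78, [186.2, 301.9], [505.0, 388.0])]
stand [(0.71, [201.9, 294.8], [495.0, 346.0])]
fork [(0.56, [203.2, 293.1], [497.0, 341.0])]
basket_red [(0.58, [240.5, 196.3], [661.0, 111.0])]
basket_blue [(0.94, [256.5, 214.8], [588.0, 106.0]), (0.43, [217.3, 219.2], [645.0, 201.0])]
basket_yellow []
tray_red [(0.91, [329.4, 143.7], [637.0, -194.0]), (0.65, [425.7, 182.7], [369.0, -340.0])]
tray_blue [(0.79, [348.4, 203.9], [455.0, -121.0])]
tray_yellow [(0.9, [434.
[... 546 characters left out ...]
7.0, 290.5], [559.0, 259.0])]
stand [(0.86, [245.5, 323.8], [485.0, 343.0])]
fork [(0.7, [240.8, 321.2], [501.0, 345.0]), (0.6, [249.9, 291.1], [551.0, 255.0])]
basket_red [(0.23, [253.8, 218.7], [744.0, 32.0])]
basket_blue []
basket_yellow []
tray_red [(0.71, [323.0, 194.7], [631.0, -205.0])]
tray_blue [(0.58, [322.4, 198.0], [623.0, -191.0]), (0.56, [350.2, 231.2], [455.0, -123.0])]
tray_yellow [(0.66, [366.0, 193.8], [514.0, -304.0]), (0.5, [392.0, 173.8], [498.0, -453.0]), (0.19, [253.5, 222.2], [733.0, 44.0])]
bottle [(0.76, [363.6, 160.6], [623.0, -451.0])]
jar [(0.92, [210.0, 302.3], [615.0, 355.0]), (0.69, [257.6, 221.5], [725.0, 33.0])]
bowl [(0.57, [423.0, 205.9], [323.0, -376.0])]
```

Run:
```python
import cv2
a=cv2.imread("pics/scene0.png");b=cv2.imread("pics/side0.png")
cv2.imwrite("pics/sc_crop.png",cv2.resize(a[80:350,140:500],None,fx=2.2,fy=2.2,interpolation=2))
cv2.imwrite("pics/si_crop.png",cv2.resize(b[130:370,170:450],None,fx=2.5,fy=2.5,interpolation=2))
```

```text
(no output)
```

View pics/sc_crop.png

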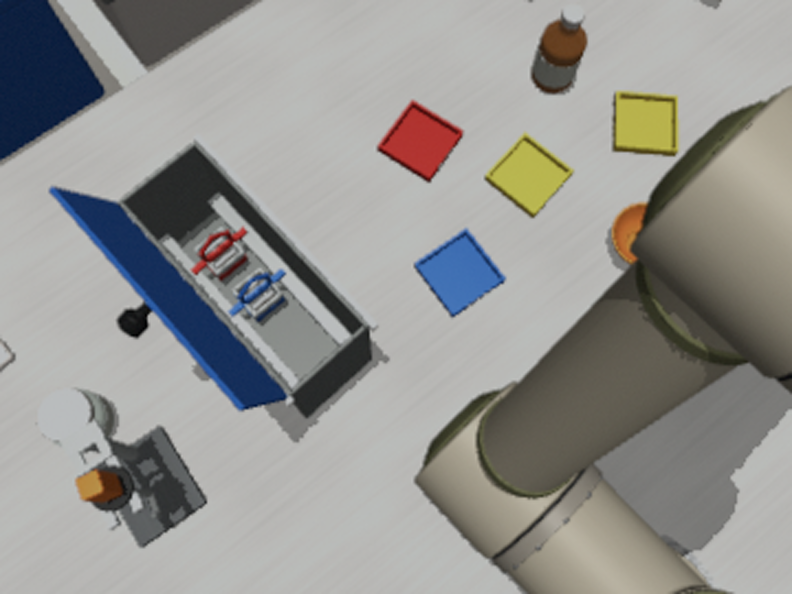

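View pics/si_crop.png

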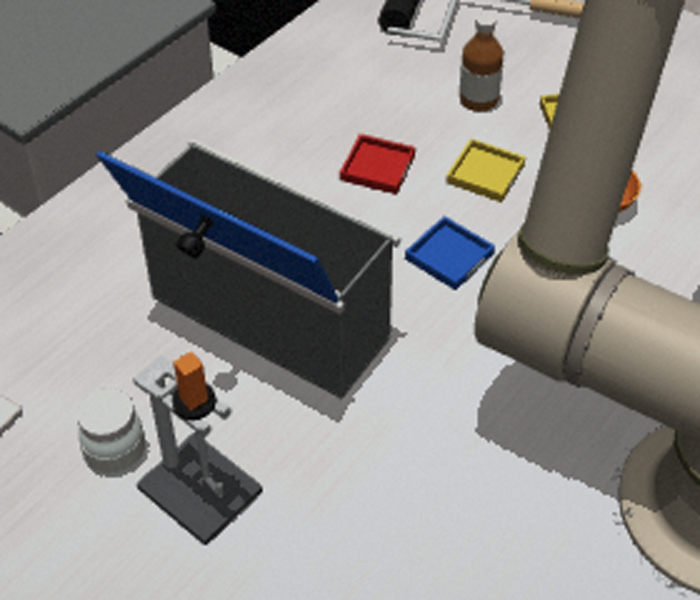

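The scene shows two baskets, red (crop 220,250) and blue (258,292), in the tank, with no yellow visible. There are two yellow trays, and the inner one is nearer the base. The rod hangs in the stand, with its orange top at crop (97,484). Next I fit poses from corners.

Run:
```python
from h import *
S=cam("scene");D=cam("side")
sp=lambda x,y:(x/2.2+140,y/2.2+80); dp=lambda x,y:(x/2.5+170,y/2.5+130)
def P(n,pts,z):
    X=np.array([atz(S,sp(*p),z) for p in pts])[:,:2]; print(n,np.round(X).tolist(),"c",np.round(X.mean(0)),"edges",[(round(float(np.linalg.norm(X[i]-X[i-1]))),round(float(np.degrees(np.arctan2(*(X[i]-X[i-1])[::-1]))),1)) for i in range(len(X))]); return X
P("tank",[(196,143),(374,328),(293,402),(122,203)],185)
P("red",[(415,102),(462,133),(428,181),(379,149)],16)
P("blue",[(466,231),(505,278),(456,316),(415,269)],16)
P("yel",[(525,135),(572,174),(534,215),(486,177)],16)
P("standbase",[(162,428),(207,500),(143,546)],10)
print("rodtop",atz(S,sp(92,482),246),atz(D,dp(187,358),246),tri(S,sp(92,482),D,dp(187,358)))
print("bred peak",tri(S,sp(218,248),S,sp(218,248)) is None,atz(S,sp(220,250),103),atz(S,sp(258,290),103))
print("bar red",atz(S,sp(195,272),53),atz(S,sp(245,233),53),"bar blue",atz(S,sp(233,312),53),atz(S,sp(284,273),53))
print("lid free edge corners", tri(S,sp(52,188),D,dp(98,154)),tri(S,sp(240,408),D,dp(330,296)))
print("knob", tri(S,sp(132,320),D,dp(190,242)))
```

```text
tank [[717.0, 65.0], [427.0, 35.0], [416.0, 147.0], [706.0, 169.0]] c [566. 104.] edges [(105, -83.8), (291, -174.1), (112, 95.8), (291, 4.4)]
red [[678.0, -222.0], [603.0, -244.0], [576.0, -164.0], [652.0, -141.0]] c [ 627. -193.] edges [(86, -72.2), (78, -163.9), (84, 108.8), (80, 17.1)]
blue [[490.0, -160.0], [411.0, -159.0], [410.0, -78.0], [490.0, -75.0]] c [ 450. -118.] edges [(84, -89.7), (80, 179.6), (81, 90.6), (80, 2.1)]
yel [[549.0, -310.0], [467.0, -322.0], [454.0, -244.0], [533.0, -229.0]] c [ 501. -276.] edges [(82, -79.1), (83, -171.1), (79, 100.0), (81, 11.1)]
standbase [[519.0, 291.0], [415.0, 295.0], [418.0, 382.0]] c [450. 323.] edges [(136, -42.1), (103, 178.0), (88, 88.5)]
rodtop [456.73911629 334.9330107  246.        ] [460.16268248 337.12707772 246.        ] [458.78453738 336.11924299 244.96890874]
bred peak False [628.15762949 111.20871844 103.        ] [560.82217734 103.65969123 103.        ]
bar red [642.84292209 149.71232968  53.        ] [647.55514791  72.09357922  53.        ] bar blue [572.56328723 141.24601952  53.        ] [575.40963115  63.65571325  53.        ]
lid free edge corners [709.94421657 211.76798019 280.33285053] [421.04948074 184.55498078 231.40339584]
knob [563.76439214 224.24461171 246.51657961]
```

Run:
```python
from h import *
c=ctrl.get_calibration("wrist"); print(np.round(c["tool_from_camera"],3),np.round(c["K"],1))
```

```text
[[ 1.00000e+00 -1.00000e-03 -0.00000e+00 -2.28000e-01]
 [ 1.00000e-03  9.62000e-01  2.75000e-01 -6.89380e+01]
 [-0.00000e+00 -2.75000e-01  9.62000e-01 -1.42073e+02]
 [ 0.00000e+00  0.00000e+00  0.00000e+00  1.00000e+00]] [[302.4   0.  314. ]
 [  0.  302.4 199.4]
 [  0.    0.    1. ]]
```

{"api": "play_rows", "payload": {"motion": [[[0, 0, -40], [0, 0, 0]], [[0, 0, -40], [0, 0, 0]], [[0, 0, -40], [0, 0, 0]], [[0, 0, -40], [0, 0, 0]], [[0, 0, -30], [0, 0, 0]]], "fingers": 60}}

```text
time_s: 2.12
eef_pos: [167.5, -497.2, 424.9]
ee_rot: [0.001, 0.812, -0.583, 0.001]
force: [-0.6, 0.2, 0.1]
grip_width: 0.702
```

{"api": "play_rows", "payload": {"motion": [[[-32, -25, 0], [0, 0, 0]], [[-32, -25, 0], [0, 0, 0]], [[-32, -25, 0], [0, 0, 0]], [[-32, -25, 0], [0, 0, 0]], [[-32, -25, 0], [0, 0, 0]], [[-32, -25, 0], [0, 0, 0]], [[-32, -25, 0], [0, 0, 0]], [[-32, -25, 0], [0, 0, 0]], [[-32, -25, 0], [0, 0, 0]], [[-32, -25, 0], [0, 0, 0]], [[-32, -25, 0], [0, 0, 0]], [[-32, -25, 0], [0, 0, 0]], [[-32, -25, 0], [0, 0, 0]], [[-32, -25, 0], [0, 0, 0]], [[-32, -25, 0], [0, 0, 0]], [[-32, -25, 0], [0, 0, 0]], [[-32, -25, 0], [0, 0, 0]], [[-32, -25, 0], [0, 0, 0]], [[-32, -25, 0], [0, 0, 0]], [[-32, -25, 0], [0, 0, 0]]]}}

```text
time_s: 3.78
eef_pos: [437.1, 270.9, 421.3]
ee_rot: [-0.0, 0.812, -0.583, 0.0]
force: [1.1, -1.2, 0.5]
grip_width: 0.7
```

{"api": "play_rows", "payload": {"motion": [[[0, 0, 0], [0, 0, -7.1]], [[0, 0, 0], [0, 0, -7.1]], [[0, 0, 0], [0, 0, -7.1]], [[0, 0, 0], [0, 0, -7.1]], [[0, 0, 0], [0, 0, -7.1]], [[0, 0, 0], [0, 0, -7.1]], [[0, 0, 0], [0, 0, -7.1]], [[0, 0, 0], [0, 0, -7.1]], [[0, 0, 0], [0, 0, -7.1]], [[0, 0, 0], [0, 0, -7.1]], [[0, 0, 0], [0, 0, 0]], [[0, 0, 0], [0, 0, 0]]]}}

```text
time_s: 4.78
eef_pos: [437.1, 268.5, 421.3]
ee_rot: [0.0, 1.0, -0.005, 0.0]
force: [0.9, -0.5, -0.2]
grip_width: 0.698
```

Run:
```python
from h import *
print(np.round(ctrl.sense()["eef_pos"],1),ctrl.sense()["time_s"])
C=shot("wrist","w1"); np.set_printoptions(suppress=True,precision=1)
for m in("rod","stand","hook_seat"): print(m,spot("wrist",m))
print(proj(C,(456,336,246)),proj(C,(456,336,180)))
```

```text
[437.1 268.5 421.3] 4.7833
rod []
stand [(0.88, array([351.2, 112.8]))]
hook_seat []
[332.7 114.9] [329.5 114.6]
```

View pics/w1.png

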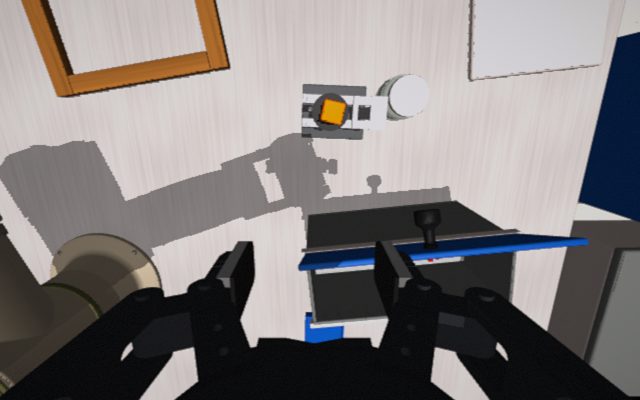

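Run:
```python
from h import *
C=cam("wrist"); a=cv2.imread("pics/w1.png"); h=cv2.cvtColor(a,cv2.COLOR_BGR2HSV)
m=cv2.inRange(h,(8,180,200),(22,255,255)); m[:90]=0;m[135:]=0;m[:,:300]=0;m[:,360:]=0
c=max(cv2.findContours(m,0,1)[0],key=cv2.contourArea); r=cv2.minAreaRect(c); b=cv2.boxPoints(r)
print(r); X=np.array([atz(C,p,246) for p in b]);print(np.round(X,1),X.mean(0)); 
for i in range(4): d=X[i]-X[i-1]; print(np.linalg.norm(d),np.degrees(np.arctan2(d[1],d[0])))
cv2.imwrite("pics/w1c.png",cv2.resize(a[75:150,290:390],None,fx=7,fy=7,interpolation=2))
```

```text
((332.6470642089844, 111.41177368164062), (19.887920379638672, 21.3431339263916), 14.03624439239502)
[[443.5 331.9 246. ]
 [448.7 351.8 246. ]
 [468.  347.  246. ]
 [463.1 326.9 246. ]] [455.81990503 339.38128788 246.        ]
20.25808137952661 165.8726538327637
20.583284016395186 75.2619712866798
19.89562753345677 -13.880235926449918
20.668418693272635 -103.73021230096168
```

View pics/w1c.png

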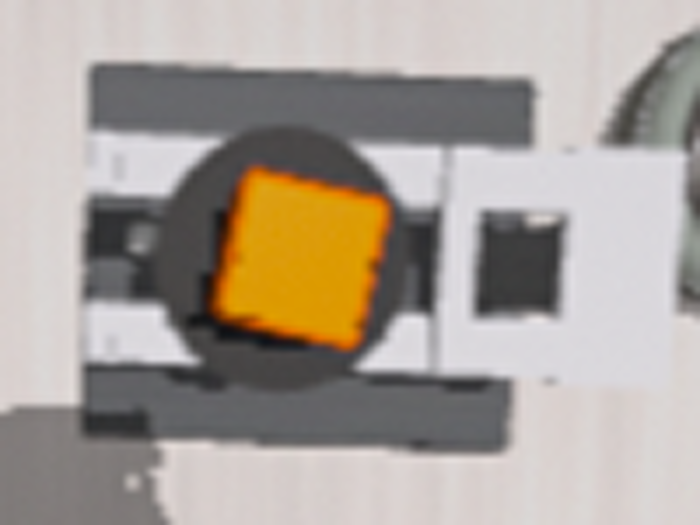

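The handle is square at (456,338), with faces at −14°. The collar sits centred on the fork and the hook points towards the robot. Going above it and descending.

{"api": "play_rows", "payload": {"motion": [[[10, -35, 0], [0, 0, 0]], [[9.4, -34.5, 0], [0, 0, 0]], [[0, 0, 0], [0, 0, 6.7]], [[0, 0, 0], [0, 0, 6.7]], [[0, 0, 35], [0, 0, 0]], [[0, 0, 35], [0, 0, 0]], [[0, 0, 30], [0, 0, 0]], [[0, 0, 30], [0, 0, 0]], [[0, 0, 0], [0, 0, 0]]], "fingers": 50}}

```text
time_s: 5.73
eef_pos: [455.3, 337.1, 285.7]
ee_rot: [0.003, 0.993, -0.121, -0.004]
force: [-0.3, -0.1, -0.8]
grip_width: 0.583
```

Run:
```python
from h import *
C=shot("wrist","w2"); a=cv2.imread("pics/w2.png"); h=cv2.cvtColor(a,cv2.COLOR_BGR2HSV)
m=cv2.inRange(h,(8,180,150),(22,255,255)); cs=[c for c in cv2.findContours(m,0,1)[0] if cv2.contourArea(c)>300]
for c in cs:
    r=cv2.minAreaRect(c); print(r); print([np.round(atz(C,p,246),1).tolist() for p in cv2.boxPoints(r)], atz(C,r[0],246))
print(ctrl.sense()["eef_pos"],ctrl.sense()["ee_rot"])
```

```text
((316.0, 221.0), (28.0, 30.0), 90.0)
[[449.3, 351.2, 246.0], [467.6, 346.7, 246.0], [463.3, 328.2, 246.0], [444.5, 332.8, 246.0]] [456.18515698 339.84237103 246.        ]
((88.30696868896484, 170.92494201660156), (15.121004104614258, 158.4227294921875), 66.25050354003906)
[[275.2, 401.4, 246.0], [379.0, 416.1, 246.0], [379.4, 407.7, 246.0], [274.3, 392.2, 246.0]] [328.6565982  404.60764213 246.        ]
((136.94265747070312, 69.6077880859375), (161.39712524414062, 20.18310546875), 61.69924545288086)
[[369.4, 487.0, 246.0], [380.4, 488.7, 246.0], [393.3, 410.3, 246.0], [381.0, 407.6, 246.0]] [380.66101146 450.79595462 246.        ]
[456.26553116 337.53687717 289.47518234] [ 0.00134471  0.99269666 -0.12061012 -0.00217461]
```

View pics/w2.png

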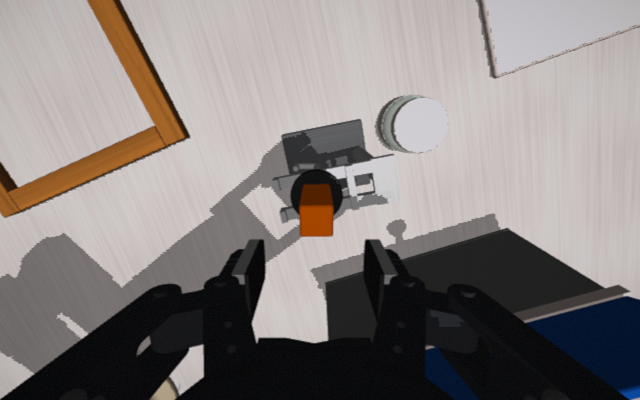

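The handle is centred between the jaws and square to them. Descending and gripping.

{"api": "play_rows", "payload": {"motion": [[[0, -1.5, 30], [0, 0, 0]], [[0, 0, 30], [0, 0, 0]], [[0, 0, 22], [0, 0, 0]], [[0, 0, 12], [0, 0, 0]], [[0, 0, 0], [0, 0, 0]], [[0, 0, 0], [0, 0, 0]], [[0, 0, 0], [0, 0, 0]]]}}

```text
time_s: 6.37
eef_pos: [458.4, 339.9, 199.8]
ee_rot: [-0.001, 0.993, -0.12, 0.002]
force: [0.2, -0.7, 0.7]
grip_width: 0.585
```

{"api": "play_rows", "payload": {"motion": [[[0, 0, 0], [0, 0, 0]], [[0, 0, 0], [0, 0, 0]], [[0, 0, 0], [0, 0, 0]], [[0, 0, 0], [0, 0, 0]], [[0, 0, 0], [0, 0, 0]], [[0, 0, 0], [0, 0, 0]], [[0, 0, 0], [0, 0, 0]], [[0, 0, 0], [0, 0, 0]]], "fingers": 10, "squeeze": 90}}

```text
time_s: 7.03
eef_pos: [457.8, 339.6, 198.6]
ee_rot: [-0.001, 0.993, -0.12, 0.001]
force: [-0.5, -0.6, 6.6]
grip_width: 0.248
```

{"api": "play_rows", "payload": {"motion": [[[0, 0, -6], [0, 0, 0]], [[0, 0, -10], [0, 0, 0]], [[0, 0, -10], [0, 0, 0]], [[0, 0, 0], [0, 0, 0]], [[-17, 3.5, 0], [0, 0, 0]], [[-17, 3.5, 0], [0, 0, 0]], [[-17, 3.5, 0], [0, 0, 0]], [[-17, 3.5, 0], [0, 0, 0]], [[-12, 2.5, 0], [0, 0, 0]], [[0, 0, 0], [0, 0, 0]], [[0, 0, -30], [0, 0, 0]], [[0, 0, -30], [0, 0, 0]], [[0, 0, -30], [0, 0, 0]], [[0, 0, -30], [0, 0, 0]], [[0, 0, -30], [0, 0, 0]], [[0, 0, 0], [0, 0, 0]]]}}

```text
time_s: 8.37
eef_pos: [377.2, 342.8, 379.1]
ee_rot: [-0.003, 0.993, -0.12, 0.004]
force: [-0.1, 0.5, -0.1]
grip_width: 0.246
```

Run:
```python
from h import *
S=shot("scene","s2");D=shot("side","d2");a=cv2.imread("pics/side0.png");b=cv2.imread("pics/d2.png")
p=proj(D,(380,340,300)).astype(int);q=proj(S,(380,340,300)).astype(int);print(p,q)
a=cv2.imread("pics/s2.png")
f=lambda im,p,w:cv2.resize(im[max(0,p[1]-w):p[1]+w,max(0,p[0]-w):p[0]+w],(390,390),interpolation=2)
cv2.imwrite("pics/c2.png",np.hstack([f(b,p,70),f(a,q,70)]))
for n in("rod","hook_seat"): print(n,spot("scene",n),spot("side",n))
print(ctrl.sense()["eef_pos"])
```

```text
[267 276] [191 333]
rod [] [(0.67, array([268.8, 263.2]))]
hook_seat [(0.23, array([171.5, 266.5]))] [(0.79, array([269.9, 268.5]))]
[375.71876924 342.22027444 371.97150533]
```

View pics/c2.png

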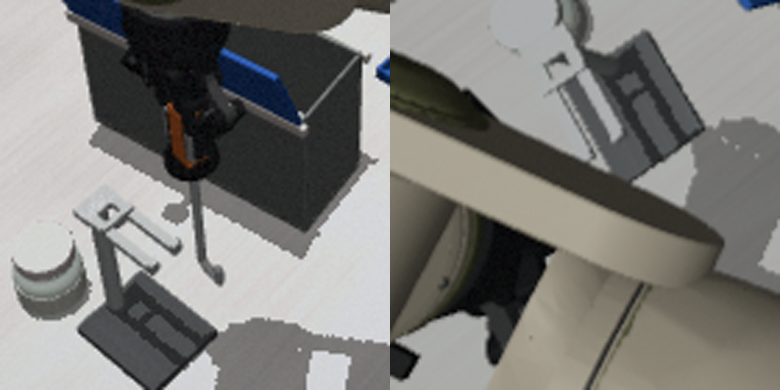

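The rod is held with its hook towards the robot. I'll align it with the tank and go round the near end.

{"api": "play_rows", "payload": {"motion": [[[0, 0, -12], [0, 0, -6.4]], [[0, 0, 0], [0, 0, -6.4]], [[0, 0, 0], [0, 0, -6.5]], [[-3.4, 35, 0], [0, 0, 0]], [[-3.4, 35, 0], [0, 0, 0]], [[-3.4, 35, 0], [0, 0, 0]], [[-3.4, 35, 0], [0, 0, 0]], [[-3.4, 35, 0], [0, 0, 0]], [[-3.4, 35, 0], [0, 0, 0]], [[-3.4, 35, 0], [0, 0, 0]], [[30, 0, 0], [0, 0, 0]], [[30, 0, 0], [0, 0, 0]], [[30, 0, 0], [0, 0, 0]], [[0, 0, 0], [0, 0, 0]], [[0, 0, 0], [0, 0, 0]], [[0, 0, 0], [0, 0, 0]]]}}

```text
time_s: 10.0
eef_pos: [464.7, 104.9, 384.8]
ee_rot: [-0.0, 0.999, 0.048, -0.001]
force: [0.5, 0.8, -1.2]
grip_width: 0.249
```

Run:
```python
from h import *
np.set_printoptions(suppress=True,precision=1)
C=shot("wrist","w3");s=ctrl.sense();print(s["eef_pos"],np.degrees(2*np.arctan2(s["ee_rot"][2],s["ee_rot"][1])))
for m in("basket_red","basket_blue","basket_yellow","hook_seat"): print(m,spot("wrist",m))
for X in [(566,104,103),(646,112,103),(566,104,53)]: print(proj(C,X))
a=cv2.imread("pics/w3.png")
```

```text
[464.5 105.  385.3] 5.523820535132208
basket_red [(0.94, array([428.4, 164.8])), (0.65, array([436.4, 106. ]))]
basket_blue [(0.8, array([381. , 165.4]))]
basket_yellow [(0.71, array([429.6, 167.1])), (0.69, array([382. , 165.7]))]
hook_seat [(0.59, array([313.6, 268.5]))]
[385.7 171.7]
[442.4 171.5]
[378.6 165.8]
```

View pics/w3.png

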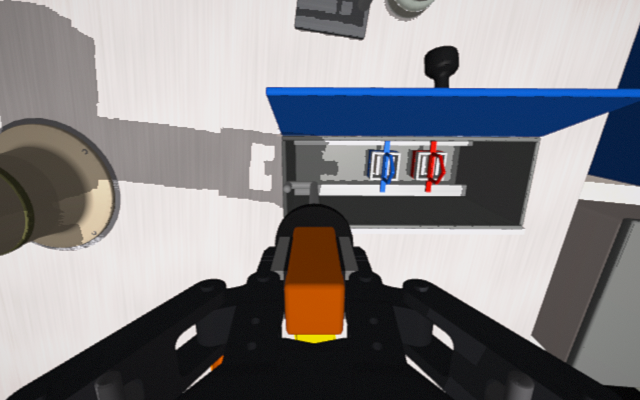

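Run:
```python
import cv2
a=cv2.imread("pics/w3.png"); a=cv2.convertScaleAbs(a,alpha=1.5,beta=25)
cv2.imwrite("pics/w3c.png",cv2.resize(a[125:240,275:545],None,fx=2.95,fy=2.95,interpolation=2))
```

```text
(no output)
```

View pics/w3c.png

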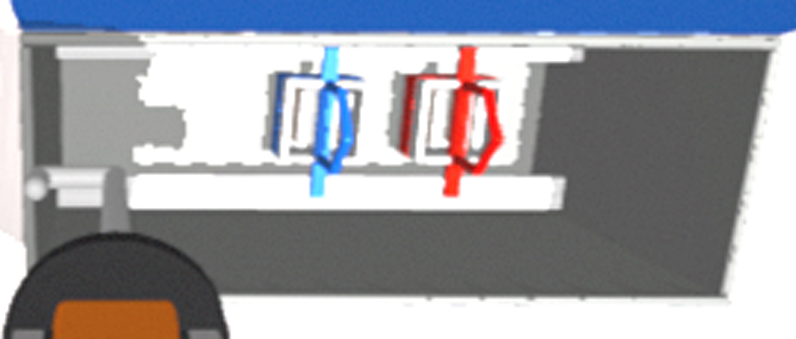

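Run:
```python
from h import *
np.set_printoptions(suppress=True,precision=1)
C=cam("wrist");f=lambda x,y:(275+x/2.95,125+y/2.95)
th=np.radians(5.5);u=np.array([np.cos(th),np.sin(th)]);v=np.array([-np.sin(th),np.cos(th)])
def show(n,px,z):
    X=atz(C,f(*px),z)[:2]; d=X-[566,104]; print(n,X,"along %.1f across %.1f"%(d@u,d@v))
for n,p,z in[("rimNL",(25,38),185),("rimFL",(775,42),185),("rimFR",(726,300),185),("rimR?",(300,297),185),("bl bar1",(331,48),53),("bl bar2",(317,195),53),("bl peak",(346,118),101),("red bar1",(468,48),53),("red bar2",(452,195),53),("red peak",(496,122),101),("ledge top L",(575,60),47),("ledge end R",(555,180),47),("hook tip",(38,185),385.3-18.6-120)]: show(n,p,z)
X=(385.3-18.6-136); print("rod:",(ctrl.sense()["eef_pos"]))
```

```text
rimNL [426.  144.4] along -135.5 across 53.7
rimFL [708.6 170. ] along 148.3 across 52.0
rimFR [719.6  66.4] along 149.3 across -52.2
rimR? [545.3  51. ] along -25.7 across -50.8
bl bar1 [574.3 143.1] along 12.0 across 38.1
bl bar2 [579.5  63.6] along 9.6 across -41.5
bl peak [575. 114.] along 9.9 across 9.1
red bar1 [645.9 150. ] along 83.9 across 38.1
red bar2 [653.4  70.7] along 83.8 across -41.5
red peak [647.4 119. ] along 82.5 across 7.1
ledge top L [706.4 148.9] along 144.1 across 31.2
ledge end R [710.9  83.2] along 142.3 across -34.5
hook tip [439.  103.4] along -126.5 across 11.6
rod: [464.6 105.  385.8]
```

Only blue and red are in the tank; the far end is empty. Handle positions are consistent: blue about (576,105), red about (649,112). Moving the hook beyond blue and lowering it.

{"api": "play_rows", "payload": {"motion": [[[30, 3, 0], [0, 0, 0]], [[30, 3, 0], [0, 0, 0]], [[30, 3, 0], [0, 0, 0]], [[30, 1.7, 0], [0, 0, 0]], [[30, 0, 0], [0, 0, 0]], [[0, 0, 0], [0, 0, 0]], [[0, 0, 0], [0, 0, 0]], [[0, 0, 30], [0, 0, 0]], [[0, 0, 30], [0, 0, 0]], [[0, 0, 30], [0, 0, 0]], [[0, 0, 15], [0, 0, 0]], [[0, 0, 0], [0, 0, 0]], [[0, 0, 0], [0, 0, 0]], [[0, 0, 0], [0, 0, 0]]]}}

```text
time_s: 11.42
eef_pos: [615.5, 108.7, 282.9]
ee_rot: [0.0, 0.999, 0.048, 0.002]
force: [0.5, -0.4, -1.1]
grip_width: 0.251
```

Run:
```python
from h import *
np.set_printoptions(suppress=True,precision=1)
C=shot("wrist","w4");s=ctrl.sense();print(s["eef_pos"])
S=shot("scene","s4")
a=cv2.imread("pics/w4.png"); a=cv2.convertScaleAbs(a,alpha=1.4,beta=20);b=cv2.imread("pics/s4.png"); b=cv2.convertScaleAbs(b,alpha=1.4,beta=20)
p=proj(S,(576,105,100)).astype(int);print(p,proj(C,(576,105,100)))
cv2.imwrite("pics/w4c.png",np.hstack([cv2.resize(a[50:250,220:420],(400,400),interpolation=2),cv2.resize(b[p[1]-50:p[1]+50,p[0]-50:p[0]+50],(400,400),interpolation=2)]))
```

```text
[615.7 108.7 282.8]
[253 207] [277.9 178.9]
```

View pics/w4c.png

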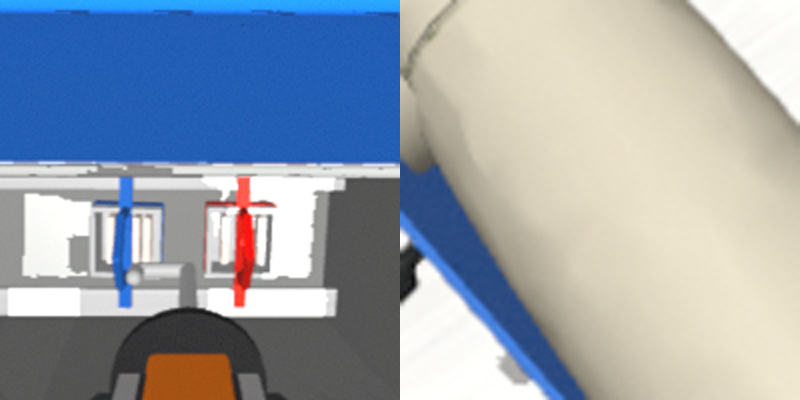

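Run:
```python
from h import *
C=cam("wrist");f=lambda x,y:(220+x/2,50+y/2)
th=np.radians(5.5);u=np.array([np.cos(th),np.sin(th)]);v=np.array([-np.sin(th),np.cos(th)])
for n,p,z in[("bl1",(126,178),53),("bl2",(124,305),53),("blpk",(115,240),101),("r1",(243,178),53),("r2",(240,305),53),("rpk",(251,240),101),("tip",(135,273),144)]:
    d=atz(C,f(*p),z)[:2]-[566,104]; print(n,"along %.1f across %.1f"%(d@u,d@v))
d=np.array(ctrl.sense()["eef_pos"][:2])-[566,104];print(d@u,d@v)
```

```text
bl1 along 12.5 across 39.3
bl2 along 8.9 across -40.8
blpk along 10.3 across 10.2
r1 along 83.2 across 39.2
r2 along 83.2 across -40.9
rpk along 83.9 across 10.1
tip along 24.4 across 2.2
49.95624797662536 -0.11481252116097007
```

{"api": "play_rows", "payload": {"motion": [[[0, 2, 20], [0, 0, 0]], [[0, 0, 20], [0, 0, 0]], [[0, 0, 12], [0, 0, 0]], [[0, 0, 7], [0, 0, 0]], [[0, 0, 0], [0, 0, 0]], [[0, 0, 0], [0, 0, 0]], [[-9, 0, 0], [0, 0, 0]], [[-9, 0, 0], [0, 0, 0]], [[-9, 0, 0], [0, 0, 0]], [[0, 0, 0], [0, 0, 0]], [[0, 0, 0], [0, 0, 0]], [[0, 0, 0], [0, 0, 0]]]}}

```text
time_s: 12.52
eef_pos: [589.5, 104.1, 222.1]
ee_rot: [0.0, 0.999, 0.048, 0.001]
force: [0.4, 0.0, -1.3]
grip_width: 0.242
```

{"api": "play_rows", "payload": {"motion": [[[0, 0, -8], [0, 0, 0]], [[0, 0, -8], [0, 0, 0]], [[0, 0, -8], [0, 0, 0]], [[0, 0, -8], [0, 0, 0]], [[0, 0, -8], [0, 0, 0]], [[0, 0, -8], [0, 0, 0]], [[0, 0, -8], [0, 0, 0]], [[0, 0, 0], [0, 0, 0]], [[0, 0, 0], [0, 0, 0]], [[0, 0, 0], [0, 0, 0]]]}}

```text
time_s: 13.35
eef_pos: [588.7, 104.0, 276.8]
ee_rot: [-0.0, 0.999, 0.048, -0.0]
force: [-0.1, -0.2, -2.0]
grip_width: 0.244
```

Run:
```python
from h import *
C=shot("wrist","w5"); s=ctrl.sense();print(s["eef_pos"],s["force"])
for m in("basket_red","basket_blue"): print(m,spot("wrist",m))
a=cv2.imread("pics/w5.png"); a=cv2.convertScaleAbs(a,alpha=1.4,beta=20)
cv2.imwrite("pics/w5c.png",cv2.resize(a[50:250,200:440],None,fx=2.5,fy=2.5,interpolation=2))
```

```text
[588.64523146 104.03867116 276.70674052] [ 0.25664475  0.38354521 -1.65798658]
basket_red [(0.76, array([363.5, 169.6]))]
basket_blue [(0.85, array([302. , 169.1])), (0.62, array([314.1, 268.5]))]
```

View pics/w5c.png

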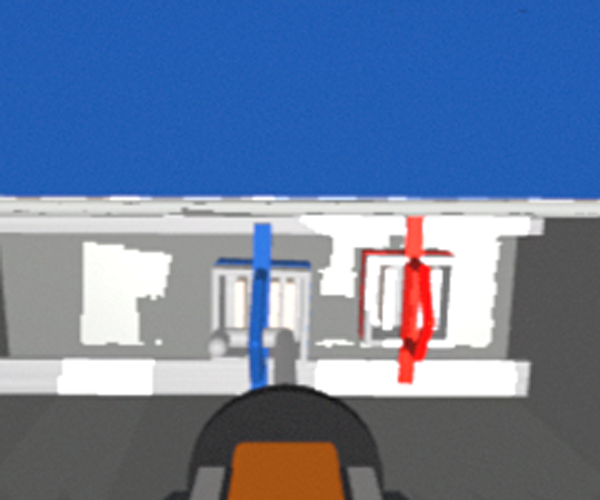

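Blue hangs on the hook, clear of the ledges. Lifting it out.

{"api": "play_rows", "payload": {"motion": [[[0, 0, -10], [0, 0, 0]], [[0, 0, -15], [0, 0, 0]], [[0, 0, -15], [0, 0, 0]], [[0, 0, -15], [0, 0, 0]], [[0, 0, -15], [0, 0, 0]], [[0, 0, -15], [0, 0, 0]], [[0, 0, -15], [0, 0, 0]], [[0, 0, -15], [0, 0, 0]], [[0, 0, -15], [0, 0, 0]], [[0, 0, -15], [0, 0, 0]], [[0, 0, -15], [0, 0, 0]], [[0, 0, -10], [0, 0, 0]], [[0, 0, -5], [0, 0, 0]], [[0, 0, 0], [0, 0, 0]], [[0, 0, 0], [0, 0, 0]], [[0, 0, 0], [0, 0, 0]]]}}

```text
time_s: 14.83
eef_pos: [588.8, 104.0, 451.5]
ee_rot: [-0.0, 0.999, 0.048, -0.001]
force: [-0.1, 0.5, -1.9]
grip_width: 0.246
```

Run:
```python
from h import *
S=shot("scene","s6")
for m in("basket_blue","tray_blue","tray_red"):
    r=spot("scene",m,2); print(m,[(p,x.tolist(),np.round(atz(S,x,5)[:2]).tolist()) for p,x in r])
D=shot("side","d6"); print(spot("side","basket_blue"),spot("side","tray_blue"))
s=ctrl.sense();print(s["eef_pos"],s["force"],s["time_s"])
print(proj(D,(574,103,220)))
```

```text
basket_blue [(0.43, [201.8, 208.9], [694.0, 219.0])]
tray_blue [(0.7, [349.5, 199.5], [463.0, -130.0])]
tray_red [(0.59, [329.7, 144.4], [633.0, -192.0])]
[(0.96, array([271.8, 203.6]))] [(0.49, array([344. , 232.7])), (0.45, array([244.4, 322.6]))]
[588.79207121 104.07275649 452.21217419] [ 0.43001998  0.34249658 -2.19772943] 15.1833
[273.9653036 206.6254592]
```

```bash
cat > tr.py <<'E'
from h import *
R={"blue":((100,120,80),(125,255,255)),"red":((0,150,80),(6,255,255)),"yellow":((24,100,100),(34,255,255))}
def trays(f,n):
    C=cam(n);im=cv2.imread("pics/%s.png"%f);h=cv2.cvtColor(im,cv2.COLOR_BGR2HSV)
    for k,(lo,hi) in R.items():
        for c in cv2.findContours(cv2.inRange(h,lo,hi),0,1)[0]:
            A=cv2.contourArea(c)
            if A<150: continue
            X=np.array([atz(C,p[0],10)[:2] for p in c],np.float32)
            r=cv2.minAreaRect(X); 
            if r[0][1]<0: print(f,k,np.round(r[0]),np.round(r[1]),round(r[2]))
E
python3 - <<'E'
from tr import *
for f,n in(("scene0","scene"),("s6","scene"),("side0","side"),("d6","side")): trays(f,n)
E
```

```text
scene0 blue [ 454. -120.] [85. 84.] 88
scene0 red [ 632. -195.] [84. 85.] 18
scene0 yellow [ 505. -280.] [84. 85.] 11
scene0 yellow [ 468. -456.] [84. 86.] 47
s6 blue [ 455. -122.] [81. 84.] 88
s6 red [ 632. -195.] [84. 84.] 18
s6 yellow [ 505. -281.] [85. 84.] 11
s6 yellow [ 468. -457.] [83. 85.] 47
side0 blue [ 457. -121.] [85. 84.] 88
side0 red [ 634. -195.] [84. 83.] 18
side0 yellow [ 506. -281.] [87. 86.] 11
d6 blue [458. -96.] [35. 84.] 89
d6 red [ 645. -192.] [61. 83.] 19
```

{"api": "play_rows", "payload": {"motion": [[[-6, 9, 0], [0, 0, 0]], [[-11, 16.5, 0], [0, 0, 0]], [[-11, 16.5, 0], [0, 0, 0]], [[-11, 16.5, 0], [0, 0, 0]], [[-11, 16.5, 0], [0, 0, 0]], [[-11, 16.5, 0], [0, 0, 0]], [[-11, 16.5, 0], [0, 0, 0]], [[-11, 16.5, 0], [0, 0, 0]], [[-11, 16.5, 0], [0, 0, 0]], [[-11, 16.5, 0], [0, 0, 0]], [[-11, 16.5, 0], [0, 0, 0]], [[-11, 16.5, 0], [0, 0, 0]], [[-8.2, 12, 0], [0, 0, 0]], [[-6, 8, 0], [0, 0, 0]], [[0, 0, 0], [0, 0, 0]], [[0, 0, 0], [0, 0, 0]], [[0, 0, 0], [0, 0, 0]], [[0, 0, 0], [0, 0, 0]]]}}

```text
time_s: 16.68
eef_pos: [468.8, -118.3, 452.3]
ee_rot: [-0.0, 0.999, 0.049, 0.0]
force: [-1.0, 0.1, -1.8]
grip_width: 0.242
```

{"api": "play_rows", "payload": {"motion": [[[0, 0, 15], [0, 0, 0]], [[0, 0, 25], [0, 0, 0]], [[0, 0, 25], [0, 0, 0]], [[0, 0, 25], [0, 0, 0]], [[0, 0, 25], [0, 0, 0]], [[0, 0, 20], [0, 0, 0]], [[0, 0, 20], [0, 0, 0]], [[0, 0, 10], [0, 0, 0]], [[0, 0, 5], [0, 0, 0]], [[0, 0, 0], [0, 0, 0]], [[0, 0, 0], [0, 0, 0]], [[0, 0, 0], [0, 0, 0]]]}}

```text
time_s: 17.68
eef_pos: [468.9, -119.1, 283.4]
ee_rot: [0.0, 0.999, 0.048, 0.001]
force: [0.0, -0.1, -1.7]
grip_width: 0.243
```

Run:
```python
from tr import *
s=ctrl.sense();print(s["eef_pos"],s["force"],s["grip_width"])
S=shot("scene","s7");D=shot("side","d7")
trays("s7","scene");trays("d7","side")
b=spot("side","basket_blue");print(b)
print(proj(D,(455,-120,50)))
a=cv2.imread("pics/d7.png");p=proj(D,(455,-120,90)).astype(int)
cv2.imwrite("pics/d7c.png",cv2.resize(a[p[1]-60:p[1]+60,p[0]-60:p[0]+60],(500,500),interpolation=2))
```

```text
[ 468.92006564 -119.12852739  283.41831151] [ 0.04362248 -0.05174278 -1.70204799] 0.24305877746272006
s7 blue [ 455. -127.] [97. 83.] 88
s7 red [ 633. -196.] [84. 87.] 18
s7 yellow [ 449. -479.] [33. 83.] 53
d7 blue [ 456. -122.] [86. 84.] 87
d7 red [ 633. -195.] [84. 84.] 18
d7 yellow [ 508. -281.] [83. 86.] 11
[(0.82, array([349.2, 216.9]))]
[350.42645812 221.2849424 ]
```

View pics/d7c.png

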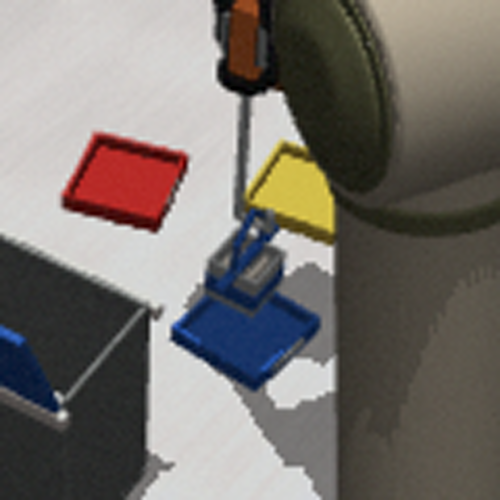

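Blue hangs upright over the tray. Lowering it.

{"api": "play_rows", "payload": {"motion": [[[0, 0, 15], [0, 0, 0]], [[0, 0, 12], [0, 0, 0]], [[0, 0, 8], [0, 0, 0]], [[0, 0, 4], [0, 0, 0]], [[0, 0, 4], [0, 0, 0]], [[0, 0, 4], [0, 0, 0]], [[0, 0, 0], [0, 0, 0]], [[0, 0, 0], [0, 0, 0]], [[0, 0, 0], [0, 0, 0]]]}}

```text
time_s: 18.58
eef_pos: [468.7, -119.1, 235.8]
ee_rot: [0.0, 0.999, 0.048, 0.0]
force: [0.1, -0.3, -1.1]
grip_width: 0.243
```

{"api": "play_rows", "payload": {"motion": [[[0, 0, 6], [0, 0, 0]], [[0, 0, 6], [0, 0, 0]], [[0, 0, 6], [0, 0, 0]], [[0, 0, 6], [0, 0, 0]], [[0, 0, 0], [0, 0, 0]], [[0, 0, 0], [0, 0, 0]], [[0, 0, 0], [0, 0, 0]]]}}

```text
time_s: 19.17
eef_pos: [468.6, -119.1, 211.4]
ee_rot: [0.0, 0.999, 0.048, 0.0]
force: [0.4, -0.4, -0.9]
grip_width: 0.25
```

Run:
```python
from tr import *
s=ctrl.sense();print(s["eef_pos"],s["force"],s["wrist_torque"],s["grip_width"])
D=shot("side","d8");W=shot("wrist","w8")
a=cv2.imread("pics/d8.png");p=proj(D,(455,-120,60)).astype(int)
cv2.imwrite("pics/d8c.png",np.hstack([cv2.resize(a[p[1]-40:p[1]+40,p[0]-40:p[0]+40],(400,400),interpolation=2),cv2.resize(cv2.imread("pics/w8.png")[80:280,220:420],(400,400))]))
```

```text
[ 468.58778463 -119.0887709   211.43401843] [ 0.37478806 -0.42552121 -0.89273339] [-0.00385983 -0.02119588  0.0060268 ] 0.24963883862436487
```

View pics/d8c.png

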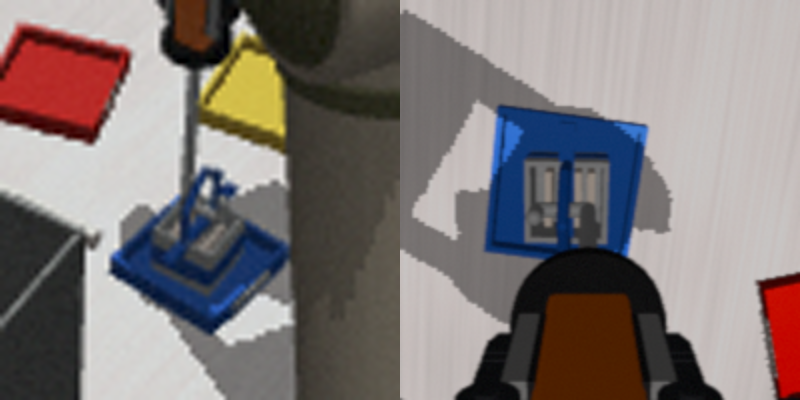

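Blue stands in the tray with the hook lowered free under the handle. Withdrawing, then rising.

{"api": "play_rows", "payload": {"motion": [[[6, 0, 0], [0, 0, 0]], [[8, 0, 0], [0, 0, 0]], [[8, 0, 0], [0, 0, 0]], [[8, 0, 0], [0, 0, 0]], [[8, 0, 0], [0, 0, 0]], [[8, 0, 0], [0, 0, 0]], [[0, 0, 0], [0, 0, 0]], [[0, 0, -20], [0, 0, 0]], [[0, 0, -30], [0, 0, 0]], [[0, 0, -30], [0, 0, 0]], [[0, 0, -30], [0, 0, 0]], [[0, 0, -30], [0, 0, 0]], [[0, 0, -30], [0, 0, 0]], [[0, 0, -10], [0, 0, 0]], [[0, 0, 0], [0, 0, 0]], [[0, 0, 0], [0, 0, 0]]]}}

```text
time_s: 20.6
eef_pos: [514.2, -114.6, 390.7]
ee_rot: [-0.0, 0.999, 0.048, -0.0]
force: [-0.3, -0.7, -2.5]
grip_width: 0.241
```

Run:
```python
from tr import *
s=ctrl.sense();print(s["eef_pos"],s["force"],s["grip_width"])
D=shot("side","d9");trays("d9","side");print(spot("side","basket_blue"),proj(D,(455,-120,24)),proj(D,(455,-120,60)))
W=shot("wrist","w9");print(spot("wrist","basket_blue"),proj(W,(455,-120,24)),spot("wrist","hook_seat"))
th=np.radians(5.5);u=np.array([np.cos(th),np.sin(th)]);v=np.array([-np.sin(th),np.cos(th)])
# target: red handle along 83.8+40, across -2
T=np.array([566,104])+123.8*u-1.5*v; d=T-np.array(s["eef_pos"][:2]); print(T,d@u,-d@v)
```

```text
[ 514.24007769 -114.58100918  390.72365765] [-0.27371868 -0.66559871 -2.53782904] 0.24138960713950522
d9 red [ 633. -195.] [84. 83.] 18
d9 yellow [ 517. -274.] [62. 76.] 11
[] [350.01429819 226.71747902] [350.58749872 219.16232214]
[(0.75, array([276.6, 153.9]))] [279.71422886 156.35596941] [(0.64, array([313.7, 268.4])), (0.27, array([287. , 142.8]))]
[689.37381799 114.37260986] 196.27169120957083 -211.1137368707095
```

{"api": "play_rows", "payload": {"motion": [[[14, -15, 0], [0, 0, 0]], [[14, -15, 0], [0, 0, 0]], [[14, -15, 0], [0, 0, 0]], [[14, -15, 0], [0, 0, 0]], [[14, -15, 0], [0, 0, 0]], [[14, -15, 0], [0, 0, 0]], [[14, -15, 0], [0, 0, 0]], [[14, -15, 0], [0, 0, 0]], [[14, -15, 0], [0, 0, 0]], [[14, -15, 0], [0, 0, 0]], [[14, -15, 0], [0, 0, 0]], [[14, -15, 0], [0, 0, 0]], [[14, -15, 0], [0, 0, 0]], [[14, -16, 0], [0, 0, 0]], [[0, 0, 0], [0, 0, 0]], [[0, 0, 0], [0, 0, 0]]]}}

```text
time_s: 22.18
eef_pos: [689.7, 114.8, 389.2]
ee_rot: [-0.0, 0.999, 0.049, -0.001]
force: [-0.5, -0.6, -1.8]
grip_width: 0.245
```

{"api": "play_rows", "payload": {"motion": [[[0, 0, 20], [0, 0, 0]], [[0, 0, 20], [0, 0, 0]], [[0, 0, 20], [0, 0, 0]], [[0, 0, 20], [0, 0, 0]], [[0, 0, 20], [0, 0, 0]], [[0, 0, 0], [0, 0, 0]], [[0, 0, 0], [0, 0, 0]], [[0, 0, 0], [0, 0, 0]]]}}

```text
time_s: 22.85
eef_pos: [689.2, 113.8, 293.3]
ee_rot: [0.0, 0.999, 0.048, 0.001]
force: [-0.5, -0.6, -0.2]
grip_width: 0.25
```

Run:
```python
from tr import *
s=ctrl.sense();print(s["eef_pos"],s["ee_rot"],s["grip_width"])
C=shot("wrist","w10")
th=np.radians(5.5);u=np.array([np.cos(th),np.sin(th)]);v=np.array([-np.sin(th),np.cos(th)])
d=np.array(s["eef_pos"][:2])-[566,104];print("tcp",d@u,d@v)
z=s["eef_pos"][2]-18.6
h=cv2.cvtColor(cv2.imread("pics/w10.png"),cv2.COLOR_BGR2HSV)
m=cv2.inRange(h,(0,150,80),(5,255,255))|cv2.inRange(h,(174,150,80),(180,255,255));m[:100]=0
n,l,st,c=cv2.connectedComponentsWithStats(m);print(st[1:][st[1:,4]>30])
yx=np.argwhere(m>0);
for y in range(130,220,6):
    x=yx[yx[:,0]==y][:,1]
    if len(x): d=atz(C,(x.mean(),y),53)[:2]-[566,104];print(y,x.min(),x.max(),"%.1f %.1f"%(d@u,d@v))
print(spot("wrist","hook_seat"),spot("wrist","basket_red"),proj(C,np.r_[np.array(s["eef_pos"][:2])-26*u,z-120]))
a=cv2.imread("pics/w10.png"); a=cv2.convertScaleAbs(a,alpha=1.4,beta=20)
cv2.imwrite("pics/w10c.png",cv2.resize(a[90:250,200:420],None,fx=3,fy=3,interpolation=2))
```

```text
[689.15158093 113.75319934 293.31188977] [1.07050054e-04 9.98856793e-01 4.77860631e-02 1.26013563e-03] 0.24982313084526578
tcp 123.51941821124039 -2.0952584036861683
[[268 136  33  64 456]
 [281 324   6  14  53]]
136 280 285 84.3 40.1
142 280 285 84.1 32.7
148 270 286 82.1 25.3
154 279 285 83.0 17.8
160 278 285 82.1 10.2
166 278 285 81.9 2.5
172 277 285 81.0 -5.2
178 277 285 80.8 -13.0
184 278 282 79.2 -21.0
190 280 282 80.3 -29.0
196 281 285 82.6 -37.1
[(0.95, array([315.1, 268. ])), (0.32, array([281.3, 330.1]))] [(0.65, array([284.5, 164.3]))] [287.27560283 188.77976878]
```

View pics/w10c.png

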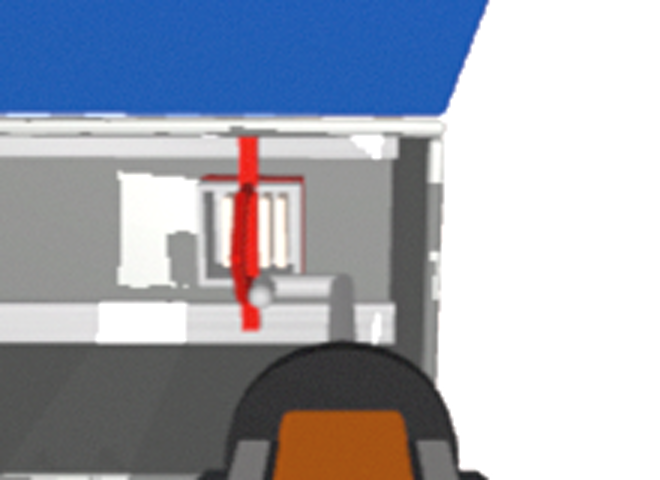

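The hook tip sits just beyond the red handle. Lowering and hooking red.

{"api": "play_rows", "payload": {"motion": [[[0, 0, 20], [0, 0, 0]], [[0, 0, 20], [0, 0, 0]], [[0, 0, 15], [0, 0, 0]], [[0, 0, 10], [0, 0, 0]], [[0, 0, 5], [0, 0, 0]], [[0, 0, 0], [0, 0, 0]], [[0, 0, 0], [0, 0, 0]], [[-9, 0, 0], [0, 0, 0]], [[-9, 0, 0], [0, 0, 0]], [[-9, 0, 0], [0, 0, 0]], [[0, 0, 0], [0, 0, 0]], [[0, 0, 0], [0, 0, 0]], [[0, 0, 0], [0, 0, 0]]]}}

```text
time_s: 24.08
eef_pos: [662.8, 111.7, 222.0]
ee_rot: [0.0, 0.999, 0.048, 0.001]
force: [0.1, 0.5, -1.3]
grip_width: 0.245
```

{"api": "play_rows", "payload": {"motion": [[[0, 0, -8], [0, 0, 0]], [[0, 0, -8], [0, 0, 0]], [[0, 0, -8], [0, 0, 0]], [[0, 0, -8], [0, 0, 0]], [[0, 0, -10], [0, 0, 0]], [[0, 0, -10], [0, 0, 0]], [[0, 0, -10], [0, 0, 0]], [[0, 0, -10], [0, 0, 0]], [[0, 0, 0], [0, 0, 0]], [[0, 0, 0], [0, 0, 0]], [[0, 0, 0], [0, 0, 0]]]}}

```text
time_s: 25.0
eef_pos: [662.1, 111.6, 292.7]
ee_rot: [-0.0, 0.999, 0.048, -0.001]
force: [-0.1, 0.3, -2.2]
grip_width: 0.241
```

Run:
```python
from tr import *
s=ctrl.sense();print(s["eef_pos"],s["force"],s["grip_width"],s["time_s"])
C=shot("wrist","w11")
h=cv2.cvtColor(cv2.imread("pics/w11.png"),cv2.COLOR_BGR2HSV)
m=cv2.inRange(h,(0,150,80),(5,255,255))|cv2.inRange(h,(174,150,80),(180,255,255));m[:100]=0
n,l,st,c=cv2.connectedComponentsWithStats(m);print(st[1:][st[1:,4]>30])
th=np.radians(5.5);u=np.array([np.cos(th),np.sin(th)]);v=np.array([-np.sin(th),np.cos(th)])
b=np.array(s["eef_pos"][:2])-13*u
for z in(53,s["eef_pos"][2]-236.6+38): print(z,[proj(C,np.r_[b+k*v,z]) for k in(42,-42)])
```

```text
[662.1061079  111.63054013 292.66336495] [-0.08718146  0.25149551 -2.2311752 ] 0.24057097851679368 25.0
[[286 140  37  66 485]
 [281 320  24  21 164]]
53 [array([304.35562411, 136.21299561]), array([304.95402886, 201.27658012])]
94.06336495265103 [array([303.17558823, 138.95052105]), array([303.9159478 , 211.00820061])]
```

Red is lifted; the bar's image position matches the raised height. Moving it nearer inside the tank, then out.

{"api": "play_rows", "payload": {"motion": [[[-8, 0, 0], [0, 0, 0]], [[-14, 0, 0], [0, 0, 0]], [[-14, 0, 0], [0, 0, 0]], [[-14, 0, 0], [0, 0, 0]], [[-14, 0, 0], [0, 0, 0]], [[-8, 0, 0], [0, 0, 0]], [[0, 0, -8], [0, 0, 0]], [[0, 0, -15], [0, 0, 0]], [[0, 0, -15], [0, 0, 0]], [[0, 0, -15], [0, 0, 0]], [[0, 0, -15], [0, 0, 0]], [[0, 0, -15], [0, 0, 0]], [[0, 0, -15], [0, 0, 0]], [[0, 0, -15], [0, 0, 0]], [[0, 0, -15], [0, 0, 0]], [[0, 0, -15], [0, 0, 0]], [[0, 0, -15], [0, 0, 0]], [[0, 0, -6], [0, 0, 0]], [[0, 0, 0], [0, 0, 0]], [[0, 0, 0], [0, 0, 0]]]}}

```text
time_s: 26.72
eef_pos: [590.9, 104.7, 457.0]
ee_rot: [-0.0, 0.999, 0.048, -0.0]
force: [-0.7, 0.4, -3.0]
grip_width: 0.246
```

Run:
```python
from tr import *
s=ctrl.sense();print(s["eef_pos"],s["force"],s["grip_width"])
D=shot("side","d12");S=shot("scene","s12");trays("d12","side");trays("s12","scene")
print(spot("side","basket_red"),proj(D,np.array(s["eef_pos"])-[13,1,200]),spot("scene","tray_red"))
th=np.radians(5.5);u=np.array([np.cos(th),np.sin(th)]);v=np.array([-np.sin(th),np.cos(th)])
T=np.array([633,-195])+13*u; d=T-np.array(s["eef_pos"][:2]); print(T,d@u,-d@v)
```

```text
[590.91176786 104.72148344 457.02511823] [-0.70427881  0.39582242 -2.97606875] 0.24578138957065973
s12 blue [ 454. -125.] [90. 84.] 88
s12 red [ 632. -195.] [84. 84.] 18
s12 yellow [ 505. -281.] [85. 84.] 11
s12 yellow [ 468. -457.] [83. 86.] 47
[(0.7, array([271.7, 199.1]))] [271.98367283 196.80346621] [(0.63, array([329.6, 143.1]))]
[ 645.94015058 -193.75400522] 26.167435139939027 302.37560346981866
```

{"api": "play_rows", "payload": {"motion": [[[0, 8, 0], [0, 0, 0]], [[1, 17, 0], [0, 0, 0]], [[1, 17, 0], [0, 0, 0]], [[1, 17, 0], [0, 0, 0]], [[1, 17, 0], [0, 0, 0]], [[1, 17, 0], [0, 0, 0]], [[1, 17, 0], [0, 0, 0]], [[1, 17, 0], [0, 0, 0]], [[1, 17, 0], [0, 0, 0]], [[2, 17, 0], [0, 0, 0]], [[2, 17, 10], [0, 0, 0]], [[2, 17, 10], [0, 0, 0]], [[2, 17, 10], [0, 0, 0]], [[2, 17, 10], [0, 0, 0]], [[2, 17, 10], [0, 0, 0]], [[2, 17, 10], [0, 0, 0]], [[2, 17, 10], [0, 0, 0]], [[2, 17, 10], [0, 0, 0]], [[0, 5, 0], [0, 0, 0]], [[0, 0, 0], [0, 0, 0]]]}}

```text
time_s: 28.58
eef_pos: [645.5, -195.1, 376.1]
ee_rot: [-0.0, 0.999, 0.047, -0.001]
force: [0.3, 0.3, -1.9]
grip_width: 0.244
```

{"api": "play_rows", "payload": {"motion": [[[0, 0, 0], [0, 0, 0]], [[0, 0, 15], [0, 0, 0]], [[0, 0, 20], [0, 0, 0]], [[0, 0, 20], [0, 0, 0]], [[0, 0, 20], [0, 0, 0]], [[0, 0, 15], [0, 0, 0]], [[0, 0, 5], [0, 0, 0]], [[0, 0, 0], [0, 0, 0]], [[0, 0, 0], [0, 0, 0]], [[0, 0, 0], [0, 0, 0]]]}}

```text
time_s: 29.42
eef_pos: [645.9, -193.2, 284.1]
ee_rot: [0.001, 0.999, 0.048, 0.001]
force: [-0.0, -0.0, -1.9]
grip_width: 0.247
```

Run:
```python
from tr import *
s=ctrl.sense();print(s["eef_pos"],s["force"],s["grip_width"])
D=shot("side","d13");S=shot("scene","s13");trays("d13","side");trays("s13","scene")
th=np.radians(5.5);u=np.array([np.cos(th),np.sin(th)])
b=np.r_[np.array(s["eef_pos"][:2])-13*u,s["eef_pos"][2]-236.6+30]
print(b,spot("side","basket_red"),proj(D,b))
```

```text
[ 645.8639198  -193.23559817  284.12446725] [-0.00951404 -0.0163621  -1.89366431] 0.2473940230626251
d13 red [ 632. -189.] [84. 71.] 20
d13 yellow [ 468. -457.] [85. 87.] 47
s13 red [ 634. -202.] [ 84. 100.] 17
s13 yellow [ 468. -456.] [84. 86.] 47
[ 632.92376922 -194.48159296   77.52446725] [(0.78, array([322.1, 178.1]))] [320.96358307 179.89358316]
```

{"api": "play_rows", "payload": {"motion": [[[0, 0, 15], [0, 0, 0]], [[0, 0, 12], [0, 0, 0]], [[0, 0, 8], [0, 0, 0]], [[0, 0, 5], [0, 0, 0]], [[0, 0, 4], [0, 0, 0]], [[0, 0, 4], [0, 0, 0]], [[0, 0, 0], [0, 0, 0]], [[0, 0, 6], [0, 0, 0]], [[0, 0, 6], [0, 0, 0]], [[0, 0, 6], [0, 0, 0]], [[0, 0, 7], [0, 0, 0]], [[0, 0, 0], [0, 0, 0]], [[0, 0, 0], [0, 0, 0]], [[0, 0, 0], [0, 0, 0]]]}}

```text
time_s: 30.73
eef_pos: [645.5, -193.4, 209.5]
ee_rot: [0.0, 0.999, 0.048, 0.0]
force: [0.7, 1.1, -0.5]
grip_width: 0.249
```

Run:
```python
from tr import *
s=ctrl.sense();print(s["eef_pos"],s["force"],s["wrist_torque"],s["grip_width"])
D=shot("side","d14");W=shot("wrist","w14");print(spot("side","basket_red"),proj(D,(633,-194,34)))
a=cv2.imread("pics/d14.png");p=proj(D,(633,-195,60)).astype(int)
cv2.imwrite("pics/d14c.png",np.hstack([cv2.resize(a[p[1]-40:p[1]+40,p[0]-40:p[0]+40],(400,400),interpolation=2),cv2.resize(cv2.imread("pics/w14.png")[80:280,220:420],(400,400))]))
```

```text
[ 645.52699632 -193.4290311   209.51950327] [ 0.74085039  1.08050969 -0.53044423] [-0.0060749  -0.08624847 -0.04214367] 0.2488604304876097
[(0.8, array([317.2, 191.1]))] [320.73735418 189.2124645 ]
```

View pics/d14c.png

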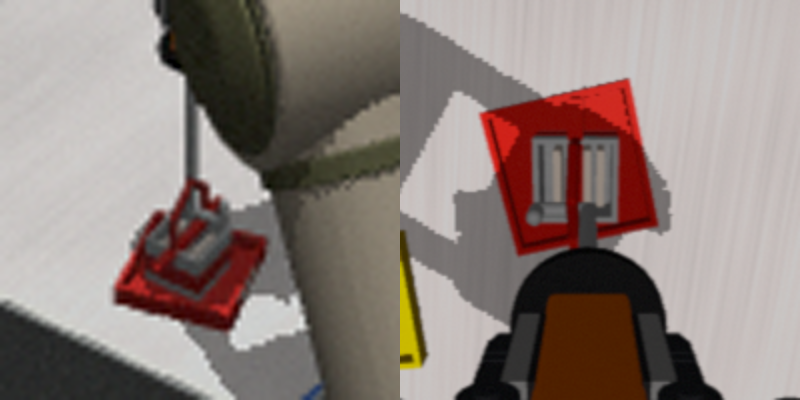

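Red stands upright in its tray. Withdrawing.

{"api": "play_rows", "payload": {"motion": [[[6, 0, -1], [0, 0, 0]], [[8, 0, 0], [0, 0, 0]], [[8, 0, 0], [0, 0, 0]], [[8, 0, 0], [0, 0, 0]], [[8, 0, 0], [0, 0, 0]], [[8, 0, 0], [0, 0, 0]], [[0, 0, 0], [0, 0, 0]], [[0, 0, 0], [0, 0, 0]]]}}

```text
time_s: 31.55
eef_pos: [691.2, -189.0, 210.1]
ee_rot: [0.0, 0.999, 0.048, -0.0]
force: [-0.4, 0.4, -1.6]
grip_width: 0.25
```

Run:
```python
from tr import *
s=ctrl.sense();print(s["eef_pos"],s["force"],s["grip_width"])
D=shot("side","d15");S=shot("scene","s15")
for c,C in(("side",D),("scene",S)):
  for m,X in(("basket_red",(631,-195,30)),("basket_blue",(455,-120,30))): print(c,m,spot(c,m),proj(C,X))
```

```text
[ 691.18285429 -188.96799151  210.07338624] [-0.41198693  0.37635178 -1.61689799] 0.24960049537674006
side basket_red [(0.83, array([321.4, 191. ]))] [321.35425196 190.13528342]
side basket_blue [(0.25, array([258.1, 224.4]))] [350.10858379 225.47473328]
scene basket_red [] [331.3294189  140.54596199]
scene basket_blue [] [349.16070947 201.02953727]
```

{"api": "play_rows", "payload": {"motion": [[[0, 0, -20], [0, 0, 0]], [[0, 0, -30], [0, 0, 0]], [[0, 0, -30], [0, 0, 0]], [[0, 0, -30], [0, 0, 0]], [[0, 0, -30], [0, 0, 0]], [[0, 0, -30], [0, 0, 0]], [[0, 0, 0], [0, 0, 0]]]}}

```text
time_s: 32.43
eef_pos: [690.6, -188.8, 379.8]
ee_rot: [-0.0, 0.999, 0.048, -0.0]
force: [0.3, -2.2, -1.6]
grip_width: 0.243
```

{"api": "play_rows", "payload": {"motion": [[[-26, -18.3, 0], [0, 0, 0]], [[-26, -18.3, 0], [0, 0, 0]], [[-26, -18.3, 0], [0, 0, 0]], [[-26, -18.3, 0], [0, 0, 0]], [[-26, -18.3, 0], [0, 0, 0]], [[-26, -18.3, 0], [0, 0, 0]], [[-26, -18.3, 0], [0, 0, 0]], [[-26, -18.3, 0], [0, 0, 0]], [[-26, -18.3, 0], [0, 0, 0]], [[-26, -18.3, 0], [0, 0, 0]], [[-26, -18.3, 0], [0, 0, 0]], [[-26, -18.3, 0], [0, 0, 0]], [[0, 0, 0], [0, 0, 0]], [[0, 0, 0], [0, 0, 0]]]}}

```text
time_s: 33.6
eef_pos: [377.1, -9.9, 379.9]
ee_rot: [0.001, 0.999, 0.048, 0.001]
force: [1.6, -0.2, -1.0]
grip_width: 0.247
```

{"api": "play_rows", "payload": {"motion": [[[4.5, -30.9, 0], [0, 0, 0]], [[4.5, -30.9, 0], [0, 0, 0]], [[4.5, -30.9, 0], [0, 0, 0]], [[4.5, -30.9, 0], [0, 0, 0]], [[4.5, -30.9, 0], [0, 0, 0]], [[4.5, -30.9, 0], [0, 0, 0]], [[4.5, -30.9, 0], [0, 0, 0]], [[4.5, -30.9, 0], [0, 0, 0]], [[4.5, -30.9, 0], [0, 0, 0]], [[4.5, -30.9, 0], [0, 0, 0]], [[4.8, -31, 0], [0, 0, 0]], [[0, 0, 0], [0, 0, 0]], [[0, 0, 0], [0, 0, 0]]]}}

```text
time_s: 34.68
eef_pos: [395.3, 333.7, 378.0]
ee_rot: [0.0, 0.999, 0.049, -0.001]
force: [-0.1, 0.3, -0.6]
grip_width: 0.246
```

Run:
```python
from tr import *
s=ctrl.sense();print(s["eef_pos"],s["force"],s["grip_width"],s["time_s"])
D=shot("side","d16");S=shot("scene","s16");trays("d16","side");trays("s16","scene")
for m,X in(("basket_red",(631,-195,30)),("basket_blue",(455,-120,30)),("hook_seat",np.array(s["eef_pos"])-[13,1,154.6])): print(m,spot("side",m),proj(D,X),spot("scene",m),proj(S,X))
a=cv2.imread("pics/d16.png");p=proj(D,np.array(s["eef_pos"])-[0,0,80]).astype(int)
q=proj(D,(480,-130,60)).astype(int)
f=lambda p:cv2.resize(a[p[1]-50:p[1]+50,p[0]-50:p[0]+50],(400,400),interpolation=2)
b=cv2.imread("pics/s16.png")
cv2.imwrite("pics/d16c.png",np.hstack([f(p),cv2.resize(b[120:220,290:390],(400,400),interpolation=2)]))
e=np.array(s["eef_pos"])
for z in(-18.6,-18.6-144):print(z,(proj(D,e+[0,0,z])-p+50)*4)
```

```text
[395.33835294 333.68674725 378.01980744] [-0.05777011  0.33029182 -0.59901655] 0.24618448043368307 34.6833
d16 blue [ 457. -121.] [85. 84.] 89
s16 blue [ 454. -124.] [92. 84.] 88
s16 red [ 635. -183.] [84. 84.] 18
s16 yellow [ 505. -281.] [85. 84.] 11
s16 yellow [ 468. -456.] [83. 86.] 47
basket_red [] [321.35425196 190.13528342] [(0.56, array([325.5, 141.5]))] [331.3294189  140.54596199]
basket_blue [(0.58, array([350.9, 225.6]))] [350.10858379 225.47473328] [(0.64, array([345.3, 200.5]))] [349.16070947 201.02953727]
hook_seat [(0.62, array([263.1, 257.3]))] [270.51548171 293.71266737] [] [205.81736011 329.01601398]
-18.6 [192.30101454 134.3233621 ]
-162.6 [209.7391895  284.62218432]
```

View pics/d16c.png

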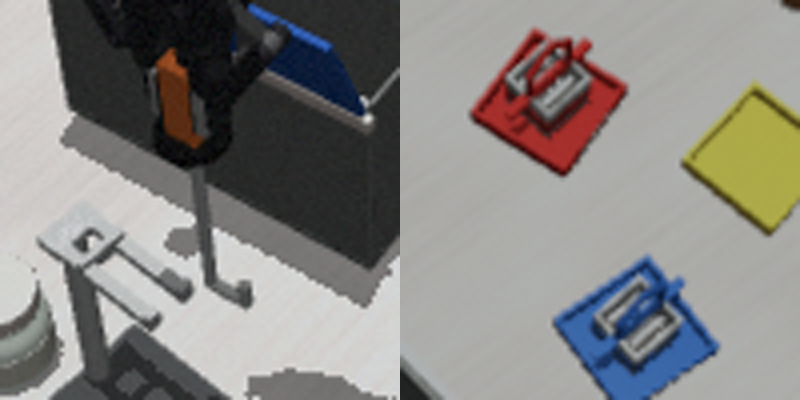

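Blue and red are both upright in trays, though red's tray seems shifted about 12 mm, which I'll recheck. The rod has not slipped. Hanging the rod back now.

{"api": "play_rows", "payload": {"motion": [[[-16.5, -10.7, 0], [0, 0, 0]], [[0, 0, 30], [0, 0, 0]], [[0, 0, 30], [0, 0, 0]], [[0, 0, 30], [0, 0, 0]], [[0, 0, 30], [0, 0, 0]], [[0, 0, 20], [0, 0, 0]], [[0, 0, 12], [0, 0, 0]], [[0, 0, 0], [0, 0, 0]], [[0, 0, 0], [0, 0, 0]], [[0, 0, 0], [0, 0, 0]]]}}

```text
time_s: 35.92
eef_pos: [377.9, 342.0, 228.6]
ee_rot: [-0.0, 0.999, 0.048, 0.001]
force: [-0.2, -0.0, -1.6]
grip_width: 0.246
```

{"api": "play_rows", "payload": {"motion": [[[10, 1.4, 0], [0, 0, 0]], [[10, 1.4, 0], [0, 0, 0]], [[10, 1.4, 0], [0, 0, 0]], [[10, 1.4, 0], [0, 0, 0]], [[10, 1.4, 0], [0, 0, 0]], [[10, 1.4, 0], [0, 0, 0]], [[10, 1.4, 0], [0, 0, 0]], [[9.3, 1.1, 0], [0, 0, 0]], [[0, 0, 0], [0, 0, 0]], [[0, 0, 0], [0, 0, 0]], [[0, 0, 0], [0, 0, 0]]]}}

```text
time_s: 36.83
eef_pos: [457.1, 338.7, 227.3]
ee_rot: [0.0, 0.999, 0.048, -0.0]
force: [0.7, 0.4, -1.1]
grip_width: 0.247
```

{"api": "play_rows", "payload": {"motion": [[[0, -0.8, 10], [0, 0, 0]], [[0, 0, 8], [0, 0, 0]], [[0, 0, 4], [0, 0, 0]], [[0, 0, 3], [0, 0, 0]], [[0, 0, 2], [0, 0, 0]], [[0, 0, 0], [0, 0, 0]], [[0, 0, 0], [0, 0, 0]]]}}

```text
time_s: 37.42
eef_pos: [457.3, 339.4, 200.5]
ee_rot: [-0.0, 0.999, 0.048, 0.0]
force: [0.8, 0.4, -1.8]
grip_width: 0.246
```

Run:
```python
from h import *
s=ctrl.sense();print(s["eef_pos"],s["force"],s["wrist_torque"],s["grip_width"])
```

```text
[457.34508512 339.4413165  200.47734874] [ 0.83990205  0.44677003 -1.79930725] [-0.00661896 -0.04778531 -0.03927507] 0.24554153341677165
```

{"api": "play_rows", "payload": {"motion": [[[0, 0, 1], [0, 0, 0]], [[0, 0, 1], [0, 0, 0]], [[0, 0, 0.5], [0, 0, 0]], [[0, 0, 0], [0, 0, 0]], [[0, 0, 0], [0, 0, 0]]]}}

```text
time_s: 37.83
eef_pos: [457.4, 339.5, 198.6]
ee_rot: [-0.0, 0.999, 0.048, 0.0]
force: [-0.3, -2.4, 5.2]
grip_width: 0.246
```

{"api": "play_rows", "payload": {"motion": [[[0, 0, 0], [0, 0, 0]], [[0, 0, 0], [0, 0, 0]], [[0, 0, 0], [0, 0, 0]], [[0, 0, 0], [0, 0, 0]], [[0, 0, 0], [0, 0, 0]], [[0, 0, 0], [0, 0, 0]], [[0, 0, 0], [0, 0, 0]]], "fingers": 50}}

```text
time_s: 38.42
eef_pos: [457.3, 339.4, 197.8]
ee_rot: [-0.0, 0.999, 0.048, -0.0]
force: [-1.0, -0.9, 0.1]
grip_width: 0.586
```

{"api": "play_rows", "payload": {"motion": [[[0, 0, -10], [0, 0, 0]], [[0, 0, -20], [0, 0, 0]], [[0, 0, -30], [0, 0, 0]], [[0, 0, -35], [0, 0, 0]], [[0, 0, -35], [0, 0, 0]], [[0, 0, -35], [0, 0, 0]], [[0, 0, -35], [0, 0, 0]], [[0, 0, 0], [0, 0, 0]]]}}

```text
time_s: 39.08
eef_pos: [457.6, 339.6, 405.8]
ee_rot: [-0.002, 0.999, 0.048, 0.006]
force: [0.4, 0.7, 1.0]
grip_width: 0.585
```

Run:
```python
from tr import *
s=ctrl.sense();print(s["eef_pos"],s["force"],s["grip_width"])
D=shot("side","d17");S=shot("scene","s17");trays("s17","scene");trays("d17","side")
for m in("basket_red","tray_red"):
    a=spot("scene",m,1);b=spot("side",m,1);print(m,a,b)
for f,C in(("s17",S),("d17",D)):
    h=cv2.cvtColor(cv2.imread("pics/%s.png"%f),cv2.COLOR_BGR2HSV);m=cv2.inRange(h,(8,150,90),(20,255,255))
    p=proj(C,(456.5,339,220)).astype(int); k=np.zeros_like(m);k[p[1]-30:p[1]+30,p[0]-30:p[0]+30]=1;yx=np.argwhere(m*k>0)
    print(f,p,"orange",yx.mean(0)[::-1] if len(yx) else None,yx.min(0) if len(yx) else 0,yx.max(0) if len(yx) else 0)
W=cam("wrist");ctrl.capture("wrist");print(spot("wrist","rod",1),proj(W,(456.5,339,246)))
```

```text
[457.6234524  339.63136408 405.84576791] [0.39952356 0.72070852 1.01800068] 0.5852399991812524
s17 blue [ 454. -124.] [93. 84.] 88
s17 red [ 635. -183.] [84. 84.] 18
s17 yellow [ 505. -281.] [85. 84.] 11
s17 yellow [ 468. -456.] [83. 86.] 47
d17 blue [ 457. -121.] [85. 84.] 89
basket_red [(0.75, array([328.7, 142. ]))] []
tray_red [(0.97, array([329.4, 149.7]))] [(0.73, array([317.3, 200.9]))]
s17 [184 301] orange None 0 0
d17 [246 280] orange [245.86206897 279.18103448] [271 240] [292 252]
[(0.68, array([313.7, 176.5]))] [314.52768738 185.93677108]
```

The rod hangs in its fork: contact was felt at the same height as at pick-up, and the side view agrees. Now the lid. I'll estimate its angle, then push it down from outside beside the knob.

```bash
cat > lid.py <<'E'
from tr import *
th=np.radians(5.5);u=np.array([np.cos(th),np.sin(th)]);v=np.array([-np.sin(th),np.cos(th)])
def P(al,ac,z): return np.r_[np.array([566,104])+al*u+ac*v,z]
def edge(t,al,r=110): return P(al,55-r*np.cos(t),185+r*np.sin(t))
E
python3 - <<'E'
from lid import *
D=cam("side")
dp=lambda x,y:np.array((x/2.5+170,y/2.5+130))
for t in(1.7,1.8,1.9,2.0): print(t,proj(D,edge(t,-138.4)),proj(D,edge(t,151.6)))
print("seen",dp(330,296),dp(98,154))
s=ctrl.sense();d=P(-70,150,0)[:2]-np.array(s["eef_pos"][:2]);print(d@u,-d@v,s["eef_pos"])
E
```

```text
1.7 [302.69110304 224.85449844] [214.79510924 183.05769529]
1.8 [300.33641517 228.03110272] [212.28990407 185.83216886]
1.9 [298.02740062 231.45566195] [209.88454784 188.86083705]
2.0 [295.79283098 235.0887022 ] [207.60904168 192.10947516]
seen [302.  248.4] [209.2 191.6]
15.774954995107464 94.68480041629523 [457.16793706 339.33715502 397.09059506]
```

{"api": "play_rows", "payload": {"motion": [[[4, 24, 0], [0, 0, 0]], [[4, 24, 0], [0, 0, 0]], [[4, 24, 0], [0, 0, 0]], [[3.8, 22.7, 0], [0, 0, 0]], [[0, 0, 0], [0, 0, 0]], [[0, 0, 0], [0, 0, 0]], [[0, 0, 25], [0, 0, 0]], [[0, 0, 25], [0, 0, 0]], [[0, 0, 25], [0, 0, 0]], [[0, 0, 25], [0, 0, 0]], [[0, 0, 14], [0, 0, 0]], [[0, 0, 6], [0, 0, 0]], [[0, 0, 0], [0, 0, 0]], [[0, 0, 0], [0, 0, 0]]], "fingers": 0, "squeeze": 30}}

```text
time_s: 40.65
eef_pos: [482.2, 247.2, 278.6]
ee_rot: [-0.0, 0.999, 0.048, 0.0]
force: [-0.6, -0.5, 0.7]
grip_width: 0.0
```

{"api": "play_rows", "payload": {"motion": [[[0, 10, 0], [0, 0, 0]], [[0, 10, 0], [0, 0, 0]], [[0, 10, 0], [0, 0, 0]], [[0, 6, 0], [0, 0, 0]], [[0, 6, 0], [0, 0, 0]], [[0, 6, 0], [0, 0, 0]], [[0, 6, 0], [0, 0, 0]], [[0, 6, 0], [0, 0, 0]], [[0, 6, 0], [0, 0, 0]], [[0, 6, 0], [0, 0, 0]], [[0, 6, 0], [0, 0, 0]], [[0, 5.5, 0], [0, 0, 0]], [[0, 0, 0], [0, 0, 0]]]}}

```text
time_s: 41.73
eef_pos: [490.2, 162.4, 277.7]
ee_rot: [0.0, 0.999, 0.048, -0.0]
force: [1.0, -0.6, 0.1]
grip_width: 0.003
```

Run:
```python
from lid import *
s=ctrl.sense();d=np.array(s["eef_pos"][:2])-[566,104];print(d@u,d@v,s["eef_pos"],s["force"],s["grip_width"])
D=shot("side","d18");print(spot("side","lid"),spot("side","lid_handle"))
def knob(t): return P(6.6,55-80*np.cos(t)+42*np.sin(t),185+80*np.sin(t)+42*np.cos(t))
for t in(1.9,1.7,1.5,1.3): print(t,proj(D,knob(t)))
```

```text
-69.84587154337771 65.42416966070718 [490.20505622 162.42853964 277.71722256] [ 0.95198043 -0.55668674  0.14213265] 0.0030937127425315664
[(0.94, array([261.2, 216.3]))] [(0.97, array([262.6, 213.3]))]
1.9 [246.60501922 227.20833458]
1.7 [249.38130562 220.99590497]
1.5 [252.73471285 215.07694298]
1.3 [256.50344311 209.72756169]
```

{"api": "play_rows", "payload": {"motion": [[[0, 5.8, 0.7], [0, 0, 0]], [[0, 5.8, 0.7], [0, 0, 0]], [[0, 5.8, 0.7], [0, 0, 0]], [[0, 5.9, 1.8], [0, 0, 0]], [[0, 5.9, 1.8], [0, 0, 0]], [[0, 5.9, 1.8], [0, 0, 0]], [[0, 5.4, 2.9], [0, 0, 0]], [[0, 5.4, 2.9], [0, 0, 0]], [[0, 5.4, 2.9], [0, 0, 0]], [[0, 4.7, 3.9], [0, 0, 0]], [[0, 4.7, 3.9], [0, 0, 0]], [[0, 4.7, 3.9], [0, 0, 0]], [[0, 0, 0], [0, 0, 0]]]}}

```text
time_s: 42.97
eef_pos: [496.3, 97.6, 248.9]
ee_rot: [0.0, 0.999, 0.048, -0.001]
force: [-1.1, 0.1, -0.4]
grip_width: 0.001
```

Run:
```python
from lid import *
s=ctrl.sense();d=np.array(s["eef_pos"][:2])-[566,104];print(d@u,d@v,s["eef_pos"],s["force"],s["wrist_torque"])
D=shot("side","d19");print(spot("side","lid"),spot("side","lid_handle"))
def knob(t): return P(6.6,55-80*np.cos(t)+42*np.sin(t),185+80*np.sin(t)+42*np.cos(t))
for t in(1.1,.9,.7,.5): print(t,proj(D,knob(t)))
```

```text
-70.00948223663488 0.32367441746586056 [496.28180471  97.61207278 248.9334728 ] [-1.0562859   0.11088048 -0.43701436] [-0.02485789 -0.00891141 -0.04260758]
[(0.7, array([271.4, 209.7])), (0.36, array([244.4, 320.6]))] [(0.93, array([268.5, 210.4]))]
1.1 [260.50675064 205.18778964]
0.9 [264.55761627 201.64755687]
0.7 [268.4748813  199.23815325]
0.5 [272.09349972 198.02945631]
```

{"api": "play_rows", "payload": {"motion": [[[0, 3.9, 4.6], [0, 0, 0]], [[0, 3.9, 4.6], [0, 0, 0]], [[0, 3.9, 4.6], [0, 0, 0]], [[0, 2.8, 5.5], [0, 0, 0]], [[0, 2.8, 5.5], [0, 0, 0]], [[0, 2.8, 5.5], [0, 0, 0]], [[0, 1.4, 4.4], [0, 0, 0]], [[0, 1.4, 4.4], [0, 0, 0]], [[0, 1.4, 4.4], [0, 0, 0]], [[0, 0, 0], [0, 0, 0]], [[0, 0, 0], [0, 0, 0]]]}}

```text
time_s: 44.03
eef_pos: [498.6, 74.3, 206.2]
ee_rot: [-0.0, 0.999, 0.048, -0.0]
force: [-0.6, 0.1, 0.9]
grip_width: 0.0
```

{"api": "play_rows", "payload": {"motion": [[[0, 0.5, 3], [0, 0, 0]], [[0, 0.5, 3], [0, 0, 0]], [[0, 0.5, 3], [0, 0, 0]], [[0, 0.5, 2], [0, 0, 0]], [[0, 0, 1.5], [0, 0, 0]], [[0, 0, 0], [0, 0, 0]], [[0, 0, 0], [0, 0, 0]]]}}

```text
time_s: 44.62
eef_pos: [498.8, 72.3, 193.8]
ee_rot: [-0.0, 0.999, 0.048, -0.0]
force: [-0.4, -0.0, 0.2]
grip_width: -0.004
```

Force is still near zero, so I'll press on in 1 mm steps until a clear contact force appears.

{"api": "play_rows", "payload": {"motion": [[[0, 0, 1], [0, 0, 0]], [[0, 0, 1], [0, 0, 0]], [[0, 0, 0], [0, 0, 0]], [[0, 0, 0], [0, 0, 0]]]}}

```text
time_s: 44.95
eef_pos: [499.0, 72.2, 192.5]
ee_rot: [0.0, 0.999, 0.048, 0.0]
force: [-1.7, -0.0, 5.3]
grip_width: 0.005
```

{"api": "play_rows", "payload": {"motion": [[[0, 0, 1], [0, 0, 0]], [[0, 0, 1], [0, 0, 0]], [[0, 0, 0], [0, 0, 0]], [[0, 0, 0], [0, 0, 0]]]}}

```text
time_s: 45.28
eef_pos: [499.1, 72.2, 192.4]
ee_rot: [0.0, 0.999, 0.048, 0.001]
force: [-7.7, -0.9, 19.9]
grip_width: -0.004
```

Run:
```python
from lid import *
s=ctrl.sense();print(s["eef_pos"],s["force"],s["wrist_torque"])
D=shot("side","d20");print(spot("side","lid"),spot("side","lid_handle"))
def knob(t): return P(6.6,55-80*np.cos(t)+42*np.sin(t),185+80*np.sin(t)+42*np.cos(t))
for t in(.3,.15,0): print(t,proj(D,knob(t)))
```

```text
[499.10873828  72.2410593  192.35101072] [-7.71923255 -0.93156227 19.85301772] [-0.12812929  1.46850601  0.05873125]
[(0.93, array([272.9, 216.9]))] [(0.56, array([274.8, 213.8]))]
0.3 [275.27207263 198.03228873]
0.15 [277.29800022 198.8059537 ]
0 [278.97542068 200.20385347]
```

The lid has met a hard stop at top height 192.4 mm, exactly 185 + 7, at about 20 N. Retreating, then a last look above the red tray.

{"api": "play_rows", "payload": {"motion": [[[0, 0, -5], [0, 0, 0]], [[0, 0, -20], [0, 0, 0]], [[0, 0, -35], [0, 0, 0]], [[0, 0, -35], [0, 0, 0]], [[0, 0, -35], [0, 0, 0]], [[0, 0, -35], [0, 0, 0]], [[0, 0, -35], [0, 0, 0]], [[0, 0, 0], [0, 0, 0]]]}}

```text
time_s: 46.1
eef_pos: [499.8, 72.3, 396.4]
ee_rot: [0.001, 0.999, 0.048, 0.005]
force: [-0.7, 0.0, 0.1]
grip_width: 0.001
```

{"api": "play_rows", "payload": {"motion": [[[8.6, 27.8, 0], [0, 0, 0]], [[8.6, 27.8, 0], [0, 0, 0]], [[8.6, 27.8, 0], [0, 0, 0]], [[8.6, 27.8, 0], [0, 0, 0]], [[8.6, 27.8, 0], [0, 0, 0]], [[8.6, 27.8, 0], [0, 0, 0]], [[8.6, 27.8, 0], [0, 0, 0]], [[8.6, 27.8, 0], [0, 0, 0]], [[8.6, 27.8, 0], [0, 0, 0]], [[8.6, 27.8, 0], [0, 0, 0]], [[8.6, 27.8, 0], [0, 0, 0]], [[8.6, 27.8, 0], [0, 0, 0]], [[0, 0, 0], [0, 0, 0]], [[0, 0, 0], [0, 0, 0]], [[0, 0, 0], [0, 0, 0]]]}}

```text
time_s: 47.35
eef_pos: [633.7, -249.4, 389.7]
ee_rot: [-0.0, 0.999, 0.048, -0.0]
force: [0.1, 0.8, -0.4]
grip_width: -0.003
```

Run:
```python
from lid import *
s=ctrl.sense();print(s["eef_pos"],s["force"])
W=shot("wrist","w21");D=shot("side","d21");S=shot("scene","s21");p=proj(W,(634,-185,20));print(p)
w=cv2.imread("pics/w21.png");d=cv2.imread("pics/d21.png")
x,y=np.clip(p.astype(int),[75,75],[565,325])
a=cv2.resize(w[y-75:y+75,x-75:x+75],(400,400),interpolation=2)
b=cv2.resize(d[150:350,200:400],(400,400),interpolation=2)
cc=cv2.resize(cv2.imread("pics/s21.png")[130:330,160:360],(300,300),interpolation=2)
out=np.zeros((600,800,3),np.uint8);out[:400,:400]=a;out[:400,400:]=b
out[400:600,:]=cv2.resize(cv2.imread("pics/s21.png")[180:330,140:400],(347,200)) .repeat(1,0)[:, :0].reshape(200,0,3).sum() if 0 else 0
out[400:,:347]=cv2.resize(cv2.imread("pics/s21.png")[180:330,140:400],(347,200),interpolation=2)
cv2.imwrite("pics/fin.png",out)
for m in("basket_red","basket_blue","rod","lid_handle"): print(m,spot("side",m,1),spot("wrist",m,1))
```

```text
[ 633.71555089 -249.39133453  389.74067286] [ 0.07479909  0.78341197 -0.35310147]
[318.49205671 116.63069596]
basket_red [] [(0.69, array([321.3, 115.3]))]
basket_blue [] [(0.79, array([205.2,  58. ]))]
rod [(0.62, array([250.9, 285.6]))] []
lid_handle [(0.69, array([276.3, 214.1]))] []
```

View pics/fin.png

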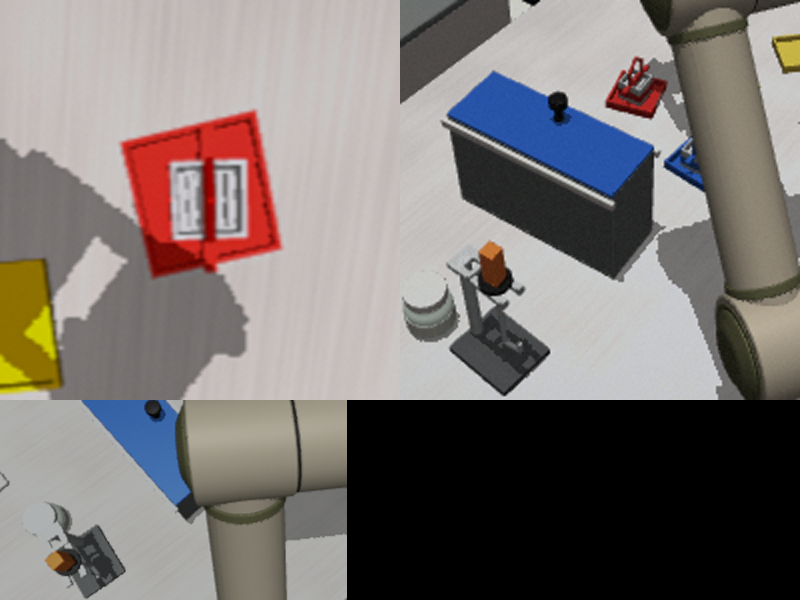

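The last look shows the red basket upright and centred in its tray, the lid flat and closed, the rod hanging in its fork, and the blue basket in its tray. Nothing is near the gripper, so I'm handing in.

```bash
python3 -c "
from rig import ctrl
print(ctrl.finish_job())"
```

```text
the job is handed in; nothing more can be done
None
```

The tank is empty and the job is handed in, at about 47 s of the 210 s allowed. Only the blue and red baskets were present. I lifted each out by its handle with the hook rod and stood it in the tray of its own colour. Then I hung the rod back in the stand's fork and pushed the lid down until it closed.

What the last checks showed:
- **Red basket:** upright and centred in the red tray, seen from directly above. The tray itself measured about 12 mm from where it had been, so something moved it during or after placing. The basket was still in it.
- **Blue basket:** upright in the blue tray on its last clear view, before the lid was closed. In the final picture the arm partly hid it, though the wrist camera still detected it.
- **Lid:** it met a hard stop with its top at 192.4 mm, which matches the tank height plus the lid thickness, and it looks flat in the picture. The last press reached about 20 N.
- **Lid knob check:** the network's knob position was about 14 pixels off my prediction, in line with a similar offset earlier, so I trusted the height, the force and the picture.
- **Rod:** it met the fork at the same height as when I picked it up, and it hangs there in the last picture.
- **Bystanders:** the arm did not work near the bottle or the bowl, and it passed above the jar's height; I did not measure their final positions.

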